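# Half-fit the sprung bayonet lid on a wide-angle lens

### The arm

A 6-joint arm with a two-finger parallel gripper is mounted at the origin on the work surface. World frame = base frame: x ahead of the robot, y to its left, z up, the work surface at z = 0. Lengths are in m, angles in rad, forces in N, time in s.
With the tool pointing down it reaches from about 0.35 to 0.975 m from the base axis. Payload 4.9 kg.
Tool frame: the origin (TCP) lies on the centre line of the jaws, within the pads' length; the fingertips stand 11 mm ahead of it and the grasp point (between the pads) lies 8 mm behind it; z points along the fingers, y is the direction in which the jaws open and shut (so a half turn about z gives the same grasp; the last joint's range is limited). The gripper opens to 85 mm and grips with 20 to 120 N. Pads are 22 mm wide; open, the fingers measure 114 mm over their backs; the gripper's body (76 mm by 85 mm) begins 54 mm behind the grasp point. The pads swing forward as they close: fully open they stand 13 mm farther back than shut.
Start: joints at [1.074, 0.053, 1.613, -0, 1.476, -0.119], TCP at [0.231, 0.581, 0.242] pointing down, gripper open.
Joint ranges: [-3.01, 3.01], [-1.01, 2.22], [0.06, 2.58], [-1.02, 4.17], [0.09, 2.62], [-3.14, 3.14]. Speed limits (rad/s): [2.57, 2.57, 3.14, 3.14, 3.14, 3.14].

### API

Orientations are given as a rotation vector (axis times angle).
In Python, from station import ctrl gives the robot as it stands.
- The arm moves only by the tool send_rows, never from a script. Its argument "series" is a list of rows, each an object of numbers: "tx", "ty", "tz": the shift along the tool's x, y, z in cm; "wx", "wy", "wz": the turn, a rotation vector about the tool's x, y, z in rad; "jaw": the closure, from 0 (fully open) to 1 (shut). In form: [{"tx": .., "ty": .., "tz": .., "wx": .., "wy": .., "wz": .., "jaw": ..}, ...]. A call has 1 to 5 rows; each row shifts and turns the pose as measured when the row begins, along the tool's axes as they then stand; what a row does not reach is not made up. A row lasts 1/8 s, in which the tool goes at most 62.5 mm and 10.7 degrees, less where a joint would pass 70% of its speed; a pose out of reach is approached as far as the arm can. A call is refused whole if a number of a shift passes 6.25 or a number of a turn 0.188, either way. A call with a gripper value outside its range is refused whole. The fingers move at their own pace and stop on an object; "squeeze" is the grip in N (left out, the last holds). Time passes only in rows, so rows that do not move let the fingers close. It gives the time, the measured TCP pose, the force and the opening at its end, in the units of the state.
- ctrl.get_obs(): the state, without advancing time (a new reading comes with each control period).
- ctrl.get_image(name): name is "scene" or "top"; returns the picture (420x560x3 uint8, red, green, blue); there is no depth.
- ctrl.camera_info(name): a dict with "mtx" (3x3 intrinsics, pixels), "R" (3x3) and "t" (3): a world point X has camera coordinates R X + t. Camera axes: x right, y down, z forward; pixel columns grow to the right and rows downward; lengths in m; the calibration is good to about 2 mm. A picture is of the moment at which its call begins. camera_info takes no time and is no camera call.
- ctrl.finish_job(): hands the job in, once; it reports no verdict.
The state is a dict: "t": time; "q": joint angles; "dq": joint speeds; "effort": joint torques, N m; "tool_pos": TCP position; "tool_rot": TCP orientation; "contact_force": force on the tool from outside, world axes, zero at the start; "wrist_torque": the same for the moment, N m; "opening": finger opening in m.
Only numpy, scipy, OpenCV 4.12 (cv2) and the standard library are available. Lean on these libraries where they do the work, as an engineer would, in place of code of your own. Each camera call takes 0.05 s, during which the arm holds its last target.

### The job

The polished steel adapter ring has been left on top of the wide-angle lens: lay it gently in the open top drawer of the drawer unit, and leave the small things around the lens alone. Then fit the bayonet lid on the lens: lower it fully home with its lugs through the two slots, and turn it clockwise against its spring to the halfway rib, well short of the lock click. Finish while still gripping the lid there, because it springs back when let go and I want to look at the fit before locking it myself.

Things in the scene. Friction and masses are not known exactly. Their poses are not given: they have to be found in the camera images.
- lens: Black wide-angle lens, 100 mm high, fixed upright on a round aluminium dock 92 mm wide, 12 mm high. Origin: centre of the dock's underside, z up along the lens axis. Its front rim (on top) is 76 mm wide. Two slots, 60 degrees wide, lie in the lens' +x and -x directions. The rim is the same after half a turn. It never moves.
- lens_mouth (a point): Centre of the lens mouth, level with the rim's top; axes as the lens. The mouth is 48 mm wide between two inward flanges 5 mm thick, 58 mm wide at the slots and in the groove under the flanges; floor 14 mm below the rim. Anticlockwise turn of the lid is blocked after about 15 degrees.
- slot_rib (a point): Short single white rib on the rim at the middle of the +x slot (a twin on the -x slot): insert with the bar pointing here. A sprung follower meets the lugs 15 degrees clockwise (from above) of here and pushes back with 0.08 N m, rising to 0.12 N m at 40 degrees; it turns a released lid back.
- half_rib (a point): Long single white rib on the rim, 40 degrees clockwise (seen from above) of the slot rib (a twin opposite): the halfway mark, where the lid's bar must point. A pair of ribs at 80 degrees clockwise marks the lock; its catch begins to be pressed at about 60 degrees.
- lock_pin (a joint): Sprung lock catch in the lens: 0 m free, grows outward as a lug of the lid pushes past it. A catch pressed over 1 mm, or the lid turned past 64 degrees, counts as the lock click. Must stay unpressed.
- lid: Grey bayonet lid, about 60 g, standing on its plug, grip bar up. Origin: centre of the plug's underside, z up. Plug 45 mm wide, 12 mm high; disc 55 mm wide from 12 to 16 mm up. Two lugs at the plug's foot, 5 mm high, 36 degrees wide, reach 27 mm from the axis in +x and -x. Same after half a turn. Fully home, the disc lies on the rim and the origin is 12 mm below it; play 1.5 mm sideways, 2 mm up.
- lid_bar (a point): Middle of the top of the lid's grip bar, 41 mm above the lid's origin; axes as the lid. The bar is 52 mm long along x (in line with the lugs, so it is the pointer), 12 mm thick along y, 25 mm high above the disc.
- adapter: Polished steel adapter ring, about 80 g, outer diameter 56 mm, inner 44 mm, 14 mm high, lying on the lens' rim at the start over its mouth. Origin: centre of its underside.
- unit_drawer0 (a joint): Slide of the top drawer of the white plastic drawer unit (200 mm deep, 220 mm wide, 150 mm high, fixed): 0 m closed, grows as it opens; starts 0.11 to 0.13 m open. Slides with about 1 N of friction.
- drawer_in (a point): Centre of the top drawer's inner floor (moves with it), 85 mm above the credenza; x into the unit, y left, z up. Inside: x -77 to +77 mm, y -89 to +89 mm, walls 43 mm high, front panel 53 mm with a knob outside. Reachable from above: x from -77 mm to (opening - 83 mm); behind that is the unit, its top 65 mm above the drawer floor.
- loupe: Bystander: tiny glass loupe, 32 mm wide, 22 mm high, near the lens; origin at its underside.
- shoe_cover: Bystander: small hot-shoe cover, 22 x 20 x 10 mm; origin at its underside.
- battery: Bystander: upright camera battery, 40 x 22 x 56 mm; origin at its underside.
- filter_case: Bystander: flat round clear filter case, 72 mm wide, 12 mm high; origin at its underside.
- lens_brush: Bystander: lens brush lying along its x axis, 125 mm long, 12 mm thick; origin at the middle of its handle's underside.
Not all that is in view belongs to the job. Leave any orange look-alike of the adapter alone.

How it is judged:
On the way, in this order (a step that is already met when the one before it is completed fails the run):
1. the adapter ring lies flat in the top drawer, let go (x of adapter in the frame of drawer_in between -0.0775 and 0.0775 m and y of adapter in the frame of drawer_in between -0.089 and 0.089 m and z of adapter in the frame of drawer_in between -0.004 and 0.008 m and angle between adapter's own z axis and vertical below 0.2 rad and linear speed of adapter below 0.03 m/s and contact force between the fingers and adapter below 0.05 N), for 0.2 s.
2. the lid is fully home in the lens mouth with its lugs in the slots (horizontal distance between lid and lens below 0.004 m and z of lid in the frame of lens between 0.085 and 0.0905 m and angle between lid's own z axis and vertical below 0.12 rad and angle between the x axis of lid and the x axis of lens, either way round below 0.3 rad), for 0.1 s.
At the end, for the whole second after the job is handed in: The adapter ring lies flat and still on the floor of the top drawer; the lid is home in the lens mouth (centred within 4 mm, raised at most 3.5 mm, upright), its bar 40 degrees (30 to 50) clockwise of the slots, still, gripped by the fingers with over 2 N, lock catch not pressed (x of adapter in the frame of drawer_in between -0.0775 and 0.0775 m and y of adapter in the frame of drawer_in between -0.089 and 0.089 m and z of adapter in the frame of drawer_in between -0.004 and 0.008 m and angle between adapter's own z axis and vertical below 0.2 rad and linear speed of adapter below 0.03 m/s and horizontal distance between lid and lens below 0.004 m and z of lid in the frame of lens between 0.085 and 0.0915 m and angle between lid's own z axis and vertical below 0.12 rad and angle between the x axis of lid and the x axis of lens, either way round between 0.524 and 0.873 rad and contact force between the fingers and lid above 2 N and angular speed of lid below 0.2 rad/s and linear speed of lid below 0.02 m/s and value of joint lock_pin below 0.001 m); the arm keeps its last pose, push and grip.
It fails at once if the lid is turned into the lock click (value of joint lock_pin above 0.001 m or (angle between the x axis of lid and the x axis of lens, either way round above 1.117 rad and horizontal distance between lid and lens below 0.006 m and z of lid in the frame of lens below 0.0905 m)).
It fails at once if the adapter ring is dropped from a height (linear speed of adapter above 0.8 m/s and contact force between the fingers and adapter below 0.05 N).
It fails at once if a bystander (loupe, shoe cover, battery, filter case, brush) is pushed over 25 mm (distance of any of loupe, shoe_cover, battery, filter_case, lens_brush from where it was at the start of the episode above 0.025 m).
It also fails if it takes over 61 s, if anything falls off the work surface, if the arm or the gripper's body presses on something with over 40 N, if the wrist force passes 120 N, or if a joint passes its speed limit or range.

## Working session

There is one attempt and no reset: what is moved stays moved. The work goes in short steps, Python scripts to look and compute and a tool call to move; the robot and the scene stay as the last step left them, time stands still between calls to the robot, and variables do not carry over. Pictures are saved under pics/ and viewed, and the job is handed in when it is done.

Besides the shell and the picture viewer there is one more tool, called as a command line: name --argument value ..., lists and objects as JSON in quotes. send_rows: Moves the arm, as the interface text tells. Its arguments: {"type":"object","properties":{"series":{"type":"array"},"squeeze":{"type":"number"}},"required":["series"]}

```bash
mkdir -p pics; ls; cat > h.py <<'E'
import sys; sys.path.insert(0,'.')
import numpy as np, cv2
from station import ctrl
from scipy.spatial.transform import Rotation as Rn
def snap(name,fn):
    im=ctrl.get_image(name); cv2.imwrite('pics/'+fn,im[:,:,::-1]); return im
def ray(cam,u,v,z):
    c=ctrl.camera_info(cam); K=np.array(c['mtx']);R=np.array(c['R']);t=np.array(c['t'])
    o=-R.T@t; d=R.T@np.linalg.solve(K,[u,v,1.]); return o+d*(z-o[2])/d[2]
def proj(cam,X):
    c=ctrl.camera_info(cam); K=np.array(c['mtx']);R=np.array(c['R']);t=np.array(c['t'])
    p=(np.atleast_2d(X)@R.T+t)@K.T; return p[:,:2]/p[:,2:]
def crop(fn,x0,y0,x1,y1,s,out):
    im=cv2.imread('pics/'+fn)[y0:y1,x0:x1]; cv2.imwrite('pics/'+out,cv2.resize(im,None,fx=s,fy=s,interpolation=cv2.INTER_CUBIC))
E
python3 - <<'E'
from h import *
snap('scene','s0.png');snap('top','t0.png')
o=ctrl.get_obs();print(o)
for n in('scene','top'):
    c=ctrl.camera_info(n);print(n,c['mtx'],-np.array(c['R']).T@np.array(c['t']),c['R'])
E
```

```text
pics
{'t': 0.1, 'q': array([ 1.07396265e+00,  5.32963297e-02,  1.61417438e+00,  4.28763807e-05,
        1.47601722e+00, -1.19012359e-01]), 'dq': array([-0.00092222, -0.00137957, -0.00294692,  0.00064501,  0.00118668,
        0.00045505]), 'effort': array([ 5.88979965e-04, -3.94901454e+01, -3.71362996e+01, -1.06359441e-04,
        3.92111324e-03,  4.10888561e-05]), 'tool_pos': array([0.23029043, 0.58043036, 0.24117198]), 'tool_rot': array([-5.89847260e-01, -3.08509519e+00,  2.81619198e-03]), 'contact_force': array([ 0.44496762, -0.18408838, -0.10133878]), 'wrist_torque': array([0.03518348, 0.00068496, 0.02225041]), 'opening': 0.08590293732264195}
scene [[543.71857973   0.         279.40915545]
 [  0.         543.71857973 212.46377302]
 [  0.           0.           1.        ]] [1.26149456 0.36839762 0.9978727 ] [[-0.45123867  0.89240162  0.0017354 ]
 [ 0.69062913  0.35044359 -0.63262998]
 [-0.56516818 -0.28426859 -0.77445226]]
top [[386.49343578   0.         269.62866029]
 [  0.         386.49343578 201.8100133 ]
 [  0.           0.           1.        ]] [0.44188616 0.02624855 1.02484331] [[-1.69885757e-02 -9.99853146e-01 -2.25264170e-03]
 [-9.92481704e-01  1.71363591e-02 -1.21187507e-01]
 [ 1.21208313e-01  1.76902537e-04 -9.92627077e-01]]
```

View pics/s0.png

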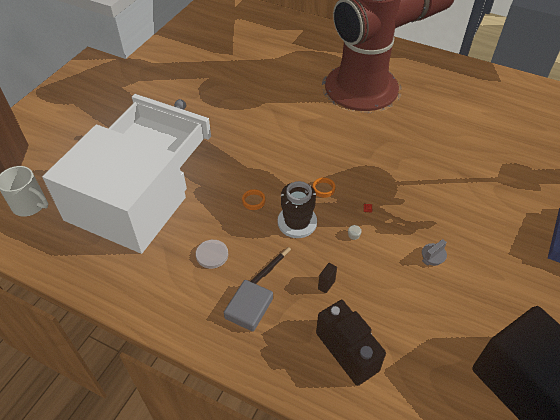

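View pics/t0.png

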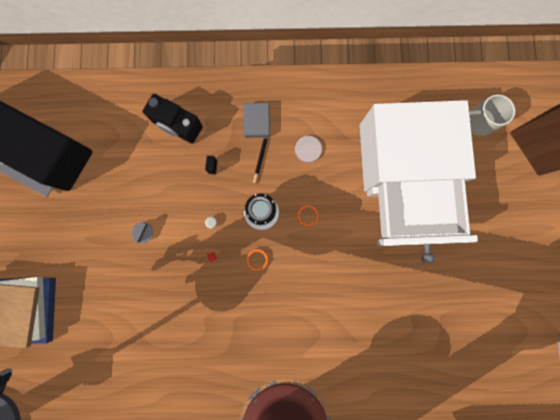

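Scene picture: lens with the steel ring on it at (298,195), drawer unit at left with its open drawer around (165,130), lid at (434,253). Top picture: lens (261,210), lid (142,232), drawer (425,205). There are three ring candidates: grey steel on the lens (top 261,210), orange at (308,215) and orange at (257,260). The grey one on the rim is the adapter. I'll confirm it in an enlarged crop.

```bash
python3 - <<'E'
from h import *
im=cv2.imread('pics/t0.png');a=cv2.resize(im[180:240,230:292],None,fx=8,fy=8,interpolation=cv2.INTER_CUBIC)
b=cv2.resize(im[212:252,122:162],None,fx=7,fy=7,interpolation=cv2.INTER_CUBIC)
c=np.zeros((480,784,3),np.uint8);c[:,:496]=a;c[:280,500:780]=b;cv2.imwrite('pics/c1.png',c)
im=cv2.imread('pics/s0.png');a=cv2.resize(im[170:245,265:345],None,fx=6,fy=6,interpolation=cv2.INTER_CUBIC)
b=cv2.resize(im[230:275,410:455],None,fx=6,fy=6,interpolation=cv2.INTER_CUBIC)
c=np.zeros((480,784,3),np.uint8);c[:450,:480]=a;c[:270,500:770]=b;cv2.imwrite('pics/c2.png',c)
E
```

```text
(no output)
```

View pics/c1.png

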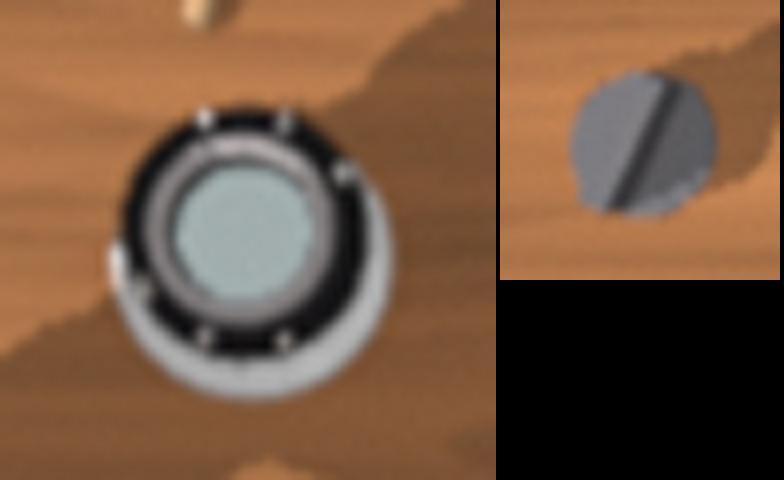

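View pics/c2.png

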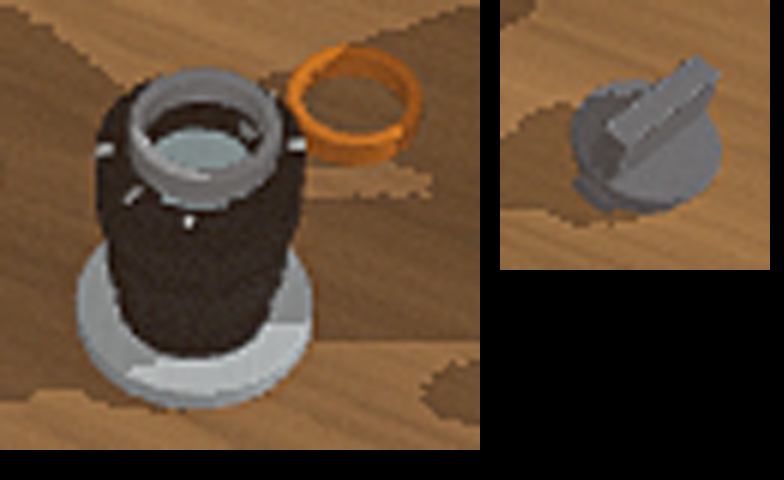

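```bash
python3 - <<'E'
from h import *
im=cv2.imread('pics/t0.png')
# ring (outer r28) top at .114 ; glass
g=cv2.cvtColor(im,cv2.COLOR_BGR2HSV)
# rim: dark pixels
def f(u,v):return 230+(u+.5)/8-.5,180+(v+.5)/8-.5
# ring outer edge in crop approx: left 143 right 337 top 130 bottom 325
print('ring',ray('top',*f(240,228),.114))
c=ray('top',*f(240,228),.114)[:2]
for p in [(205,118),(285,122),(345,172),(118,258),(140,290),(205,337),(285,340)]:
    X=ray('top',*f(*p),.1); d=X[:2]-c; print(p,X,np.hypot(*d),np.degrees(np.arctan2(d[1],d[0])))
# dock ellipse center crop: left 118 right 393, bottom 400
for s,p in [('scene',(298.5,219))]: print(ray(s,*p,.012))
def fl(u,v):return 122+(u-500+.5)/7-.5,212+(v+.5)/7-.5
print('lid bar ends',ray('top',*fl(662,82),.041),ray('top',*fl(620,205),.041),'disc c',ray('top',*fl(646,145),.016))
# scene lid bar top corners
def fs(u,v):return 410+(u-500+.5)/6-.5,230+(v+.5)/6-.5
for p in[(607,130),(628,150),(700,55),(718,73)]: print(p,ray('scene',*fs(*p),.041))
E
```

```text
ring [0.53859571 0.05051423 0.114     ]
(205, 118) [0.57367044 0.06099682 0.1       ] 0.03660766929986146 16.639535173621002
(285, 122) [0.5720324  0.03685267 0.1       ] 0.03611995124525789 -22.223936662764658
(345, 172) [0.5565057 0.0190081 0.1      ] 0.036240912910798805 -60.383477910033946
(118, 258) [0.53165248 0.08766191 0.1       ] 0.0377909836732516 100.58692602467785
(140, 290) [0.52189661 0.08114811 0.1       ] 0.03488974318399373 118.59562038879821
(205, 337) [0.5074448  0.06182209 0.1       ] 0.0331398085831369 160.0489608692599
(285, 340) [0.50613478 0.03788055 0.1       ] 0.03483276724004477 -158.7341802936595
[0.53947233 0.05483051 0.012     ]
lid bar ends [0.51237777 0.34572685 0.041     ] [0.46804055 0.35995699 0.041     ] disc c [0.49078545 0.35928499 0.016     ]
(607, 130) [0.51533173 0.3493025  0.041     ]
(628, 150) [0.52038359 0.35856936 0.041     ]
(700, 55) [0.46761266 0.36963157 0.041     ]
(718, 73) [0.47259708 0.37774724 0.041     ]
```

```bash
cat > ov.py <<'E'
from h import *
def circ(x,y,z,r,n=60):
    a=np.linspace(0,2*np.pi,n);return np.c_[x+r*np.cos(a),y+r*np.sin(a),np.full(n,z)]
def rect(x,y,z,L,W,yaw):
    c,s=np.cos(yaw),np.sin(yaw);p=np.array([[1,1],[1,-1],[-1,-1],[-1,1],[1,1]])*[L/2,W/2]
    return np.c_[x+p[:,0]*c-p[:,1]*s,y+p[:,0]*s+p[:,1]*c,np.full(5,z)]
def over(cam,fn,box,s,curves):
    x0,y0,x1,y1=box;im=cv2.imread('pics/'+fn)[y0:y1,x0:x1];im=cv2.resize(im,None,fx=s,fy=s,interpolation=cv2.INTER_CUBIC)
    for X,col in curves:
        p=(proj(cam,X)+.5-[x0,y0])*s-.5
        cv2.polylines(im,[np.round(p*16).astype(np.int32)],False,col,1,cv2.LINE_AA,4)
    return im
def lens(x,y,a=None):
    L=[(circ(x,y,.012,.046),(255,255,0)),(circ(x,y,.1,.038),(0,255,0))]
    if a is not None:
        for k,col in((0,(0,0,255)),(-40,(0,255,255)),(-80,(255,0,255))):
            for h in(0,180):
                t=np.radians(a+k+h);L.append((np.array([[x+r*np.cos(t),y+r*np.sin(t),.1]for r in(.03,.037)]),col))
    return L
def lid(x,y,a,z=0): return [(circ(x,y,z+.016,.0275),(0,255,0)),(circ(x,y,z+.012,.0275),(0,200,255)),(rect(x,y,z+.041,.052,.012,a),(0,0,255)),(rect(x,y,z+.016,.052,.012,a),(255,0,255))]
def pane(ims,fn):
    h=max(i.shape[0]for i in ims);w=sum(i.shape[1]for i in ims);c=np.zeros((h,w,3),np.uint8);x=0
    for i in ims:c[:i.shape[0],x:x+i.shape[1]]=i;x+=i.shape[1]
    cv2.imwrite('pics/'+fn,c)
E
python3 - <<'E'
from ov import *
L=lens(.539,.0525,19)+[(circ(.539,.0525,.114,.028),(0,0,255))]
pane([over('top','t0.png',(235,180,285,240),8,L),over('scene','s0.png',(270,175,325,240),7,L)],'o1.png')
L=lid(.493,.361,np.radians(-20))
pane([over('top','t0.png',(122,210,164,252),9,L),over('scene','s0.png',(412,230,456,274),9,L)],'o2.png')
E
```

```text
(no output)
```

View pics/o1.png

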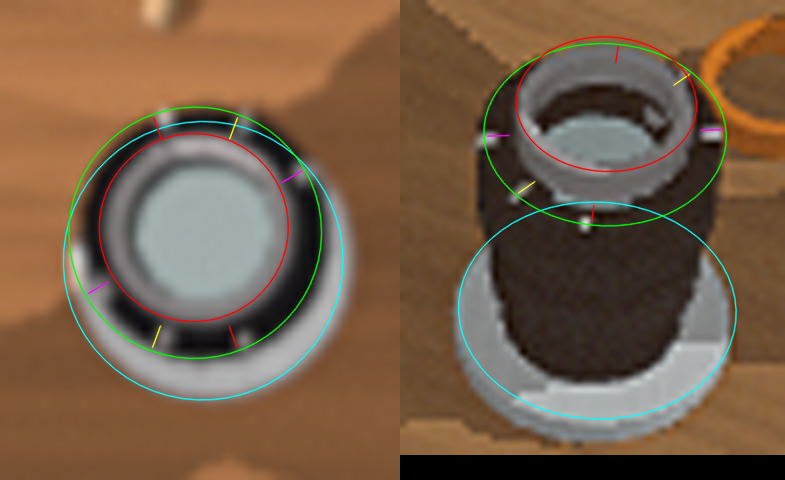

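View pics/o2.png

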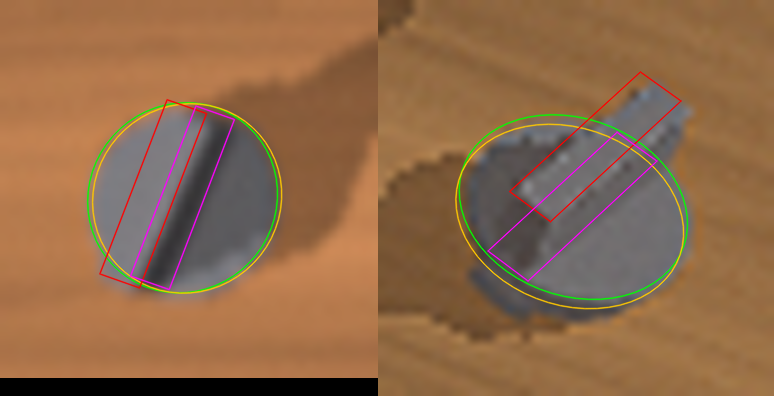

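```bash
python3 - <<'E'
from ov import *
pane([over('top','t0.png',(355,95,485,270),4,[])],'d1.png')
R=Rn.from_rotvec(ctrl.get_obs()['tool_rot']).as_matrix();print(R.round(3))
L=lens(.5395,.0515,19)+[(circ(.5395,.0515,.114,.028),(0,0,255))]
pane([over('top','t0.png',(235,180,285,240),8,L),over('scene','s0.png',(270,175,325,240),7,L)],'o1b.png')
L=lid(.493,.3605,np.radians(-23))
pane([over('top','t0.png',(122,210,164,252),9,L),over('scene','s0.png',(412,230,456,274),9,L)],'o2b.png')
E
```

```text
[[-0.929  0.369 -0.001]
 [ 0.369  0.929 -0.002]
 [ 0.    -0.002 -1.   ]]
```

View pics/d1.png

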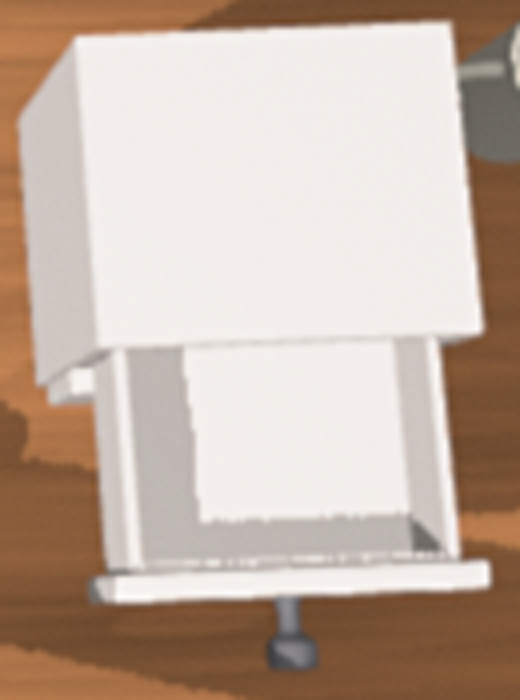

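View pics/o2b.png

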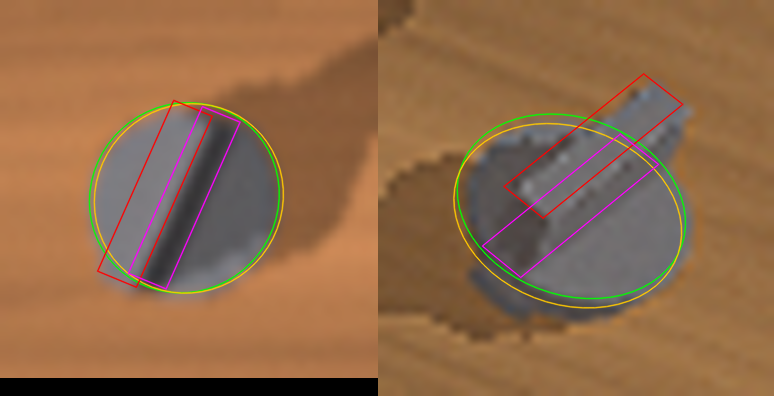

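View pics/o1b.png

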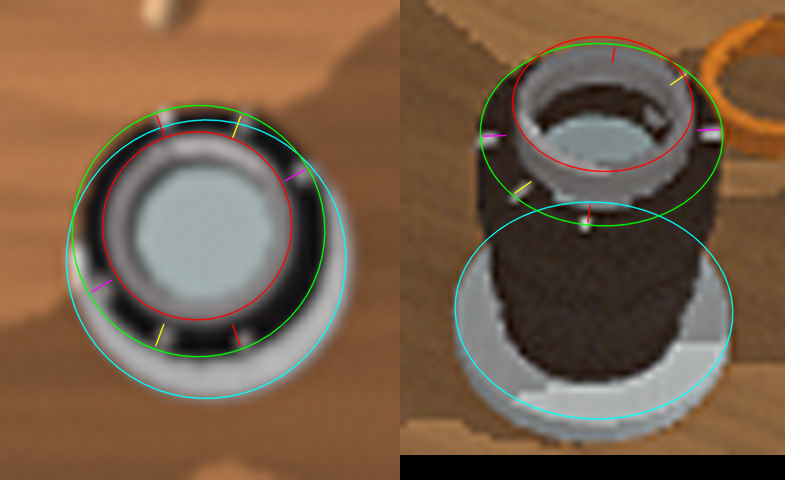

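```bash
python3 - <<'E'
from h import *
f=lambda u,v:(355+(u+.5)/4-.5,95+(v+.5)/4-.5)
def P(l,u,v,z):
    X=ray('top',*f(u,v),z);print(l,X.round(4));return X
a=P('unit fl',100,348,.15);b=P('unit fr',485,332,.15);print(np.linalg.norm(a-b),np.degrees(np.arctan2(*(a-b)[:2])))
a=P('bl',75,38,.15);b=P('br',450,22,.15)
a=P('panel l',112,603,.138);b=P('panel r',490,585,.138);print(np.linalg.norm(a-b))
P('wall top l inner',130,570,.128);P('wall top r inner',443,555,.128)
P('floor lf',143,563,.085);
o=ctrl.get_obs()
c=np.array([.54,.051,.18])-o['tool_pos'];R=Rn.from_rotvec(o['tool_rot']).as_matrix();print('tool shift cm',R.T@c*100)
E
```

```text
unit fl [ 0.591  -0.2266  0.15  ]
unit fr [ 0.5965 -0.4478  0.15  ]
0.2212741570093974 -1.41480466107325
bl [ 0.7759 -0.2214  0.15  ]
br [ 0.7817 -0.4424  0.15  ]
panel l [ 0.4457 -0.2293  0.138 ]
panel r [ 0.4523 -0.4452  0.138 ]
0.21598842633208729
wall top l inner [ 0.4645 -0.2436  0.128 ]
wall top r inner [ 0.4701 -0.4248  0.128 ]
floor lf [ 0.4697 -0.2646  0.085 ]
tool shift cm [-48.3188822  -37.77218718   6.17517927]
```

send_rows --series '[{"wz": -0.135,"jaw": 0},{"wz": -0.135},{"wz": -0.135},{}]' --squeeze 30

```text
invalid input at $.series[0]: expected keys tx, ty, tz, wx, wy, wz, jaw
```

```bash
cat >> h.py <<'E'
def to(x,y,z,yaw=None):
    o=ctrl.get_obs();R=Rn.from_rotvec(o['tool_rot']).as_matrix()
    print('t',round(o['t'],2),'pos',o['tool_pos'].round(4),'yawY',np.degrees(np.arctan2(R[1,1],R[0,1])).round(2),'tz',R[:,2].round(4),'F',o['contact_force'].round(2),'M',o['wrist_torque'].round(3),'op',round(o['opening'],4),'q',o['q'].round(2))
    print('shift cm',(R.T@(np.array([x,y,z])-o['tool_pos'])*100).round(2))
    if yaw is not None: print('wz', np.radians(np.degrees(np.arctan2(R[1,1],R[0,1]))-yaw).round(3))
E
python3 -c "
from h import *
to(.54,.051,.18,91.4)"
```

```text
t 0.1 pos [0.2303 0.5804 0.2412] yawY 68.35 tz [-9.0e-04 -1.6e-03 -1.0e+00] F [ 0.44 -0.18 -0.1 ] M [0.035 0.001 0.022] op 0.0859 q [ 1.07  0.05  1.61  0.    1.48 -0.12]
shift cm [-48.32 -37.77   6.18]
wz -0.402
```

All keys are required in every row.

send_rows --series '[{"tx": 0,"ty": 0,"tz": 0,"wx": 0,"wy": 0,"wz": -0.135,"jaw": 0},{"tx": 0,"ty": 0,"tz": 0,"wx": 0,"wy": 0,"wz": -0.135,"jaw": 0},{"tx": 0,"ty": 0,"tz": 0,"wx": 0,"wy": 0,"wz": -0.135,"jaw": 0}]' --squeeze 30

```text
t: 0.48
tool_pos: [0.2298, 0.5795, 0.2389]
tool_rot: [0.063, -3.138, 0.008]
contact_force: [-0.2, -0.3, -0.3]
opening: 0.0856
```

```bash
python3 -c "
from h import *
to(.54,.051,.18,91.4)"
```

```text
t 0.47 pos [0.2298 0.5795 0.2389] yawY 92.3 tz [-0.0027 -0.005  -1.    ] F [-0.2  -0.32 -0.27] M [-0.031 -0.008  0.014] op 0.0856 q [ 1.07  0.05  1.62  0.    1.48 -0.54]
shift cm [-28.9  -54.02   6.06]
wz 0.016
```

send_rows --series '[{"tx": -2.9,"ty": -5.4,"tz": 0,"wx": 0,"wy": 0,"wz": 0,"jaw": 0},{"tx": -2.9,"ty": -5.4,"tz": 0,"wx": 0,"wy": 0,"wz": 0,"jaw": 0},{"tx": -2.9,"ty": -5.4,"tz": 0,"wx": 0,"wy": 0,"wz": 0,"jaw": 0},{"tx": -2.9,"ty": -5.4,"tz": 0,"wx": 0,"wy": 0,"wz": 0,"jaw": 0},{"tx": -2.9,"ty": -5.4,"tz": 0,"wx": 0,"wy": 0,"wz": 0,"jaw": 0}]'

```text
t: 1.1
tool_pos: [0.3868, 0.3115, 0.2366]
tool_rot: [0.078, -3.136, 0.013]
contact_force: [0.3, 0.0, 0.8]
opening: 0.0855
```

```bash
python3 -c "
from h import *
to(.54,.051,.18,91.4)"
```

```text
t 1.1 pos [0.3868 0.3115 0.2366] yawY 92.85 tz [-0.0048 -0.0081 -1.    ] F [0.28 0.04 0.82] M [ 0.04  -0.032 -0.07 ] op 0.0855 q [ 0.53 -0.25  1.91 -0.    1.5  -1.09]
shift cm [-14.04 -26.74   5.8 ]
wz 0.025
```

```bash
sed -i "s/^    if yaw is not None.*/    print('w xy',(R.T@np.cross(R[:,2],[0,0,-1])).round(4))\n&/" h.py; python3 -c "
from h import *
to(.54,.051,.18,91.4)"
```

```text
t 1.1 pos [0.3868 0.3115 0.2366] yawY 92.85 tz [-0.0048 -0.0081 -1.    ] F [0.28 0.04 0.82] M [ 0.04  -0.032 -0.07 ] op 0.0855 q [ 0.53 -0.25  1.91 -0.    1.5  -1.09]
shift cm [-14.04 -26.74   5.8 ]
w xy [-0.0078 -0.0052 -0.    ]
wz 0.025
```

send_rows --series '[{"tx": -2.8,"ty": -5.4,"tz": 0,"wx": 0,"wy": 0,"wz": 0.012,"jaw": 0},{"tx": -2.8,"ty": -5.4,"tz": 0,"wx": 0,"wy": 0,"wz": 0.012,"jaw": 0},{"tx": -2.8,"ty": -5.4,"tz": 0,"wx": 0,"wy": 0,"wz": 0,"jaw": 0},{"tx": -2.8,"ty": -5.4,"tz": 0,"wx": 0,"wy": 0,"wz": 0,"jaw": 0},{"tx": -2.8,"ty": -5.2,"tz": 0,"wx": 0,"wy": 0,"wz": 0,"jaw": 0}]'

```text
t: 1.72
tool_pos: [0.5371, 0.0392, 0.2363]
tool_rot: [0.039, -3.136, 0.011]
contact_force: [0.5, 0.1, 0.2]
opening: 0.0857
```

```bash
python3 -c "
from h import *
to(.54,.051,.14,91.4)"
```

```text
t 1.73 pos [0.5371 0.0392 0.2363] yawY 91.42 tz [-0.0053 -0.0074 -1.    ] F [0.47 0.06 0.23] M [ 0.064 -0.017  0.026] op 0.0857 q [-0.06 -0.15  1.82 -0.01  1.48 -1.66]
shift cm [-0.37  1.24  9.62]
w xy [-0.0073 -0.0055 -0.    ]
wz 0.0
```

send_rows --series '[{"tx": -0.35,"ty": 1.2,"tz": 3,"wx": -0.007,"wy": -0.005,"wz": 0,"jaw": 0},{"tx": 0,"ty": 0,"tz": 3,"wx": 0,"wy": 0,"wz": 0,"jaw": 0},{"tx": 0,"ty": 0,"tz": 3,"wx": 0,"wy": 0,"wz": 0,"jaw": 0},{"tx": 0,"ty": 0,"tz": 0,"wx": 0,"wy": 0,"wz": 0,"jaw": 0}]'

```text
t: 2.22
tool_pos: [0.5413, 0.0458, 0.1426]
tool_rot: [0.024, -3.139, 0.001]
contact_force: [-0.0, -0.0, -0.5]
opening: 0.0854
```

```bash
python3 - <<'E'
from h import *
to(.54,.051,.113,91.4)
snap('top','t1.png');snap('scene','s1.png')
im=[cv2.resize(cv2.imread('pics/t1.png')[150:250,220:310],None,fx=4,fy=4,interpolation=2),cv2.resize(cv2.imread('pics/s1.png')[140:240,255:355],None,fx=4,fy=4,interpolation=2)]
cv2.imwrite('pics/g1.png',np.hstack(im))
E
```

```text
t 2.23 pos [0.5413 0.0458 0.1426] yawY 90.88 tz [-2.2e-03 -5.0e-04 -1.0e+00] F [-0.01 -0.05 -0.47] M [ 0.046 -0.051  0.016] op 0.0854 q [-0.05 -0.06  1.89 -0.    1.31 -1.64]
shift cm [0.12 0.52 2.96]
w xy [-0.0005 -0.0022  0.    ]
wz -0.009
```

View pics/g1.png

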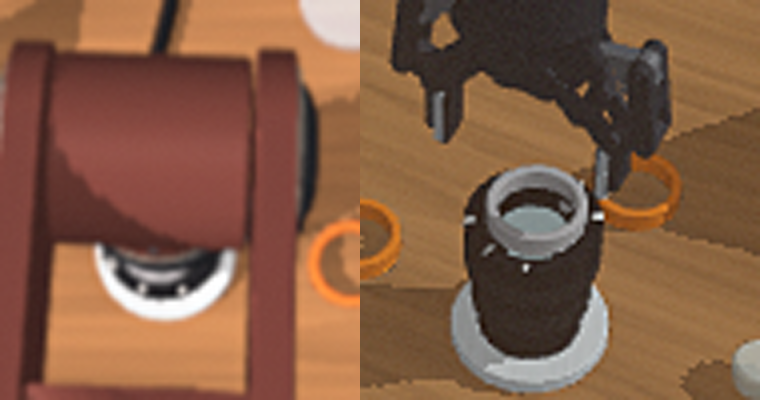

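send_rows --series '[{"tx": 0.1,"ty": 0.5,"tz": 1.0,"wx": 0,"wy": 0,"wz": -0.009,"jaw": 0},{"tx": 0,"ty": 0,"tz": 1.0,"wx": 0,"wy": 0,"wz": 0,"jaw": 0},{"tx": 0,"ty": 0,"tz": 0.5,"wx": 0,"wy": 0,"wz": 0,"jaw": 0}]'

```text
t: 2.7
tool_pos: [0.5451, 0.0514, 0.124]
tool_rot: [-0.041, 3.13, -0.002]
contact_force: [0.3, -0.2, -0.6]
opening: 0.0854
```

```bash
python3 - <<'E'
from h import *
to(.54,.051,.113,91.4)
snap('scene','s2.png');crop('s2.png',240,130,350,240,5,'g2.png')
E
```

```text
t 2.7 pos [0.5451 0.0514 0.124 ] yawY 91.49 tz [ 0.0116 -0.0011 -0.9999] F [ 0.29 -0.23 -0.62] M [-0.006  0.028  0.015] op 0.0854 q [-0.04 -0.04  1.91 -0.    1.26 -1.64]
shift cm [ 0.52 -0.03  1.1 ]
w xy [-0.0014  0.0115 -0.    ]
wz 0.002
```

View pics/g2.png

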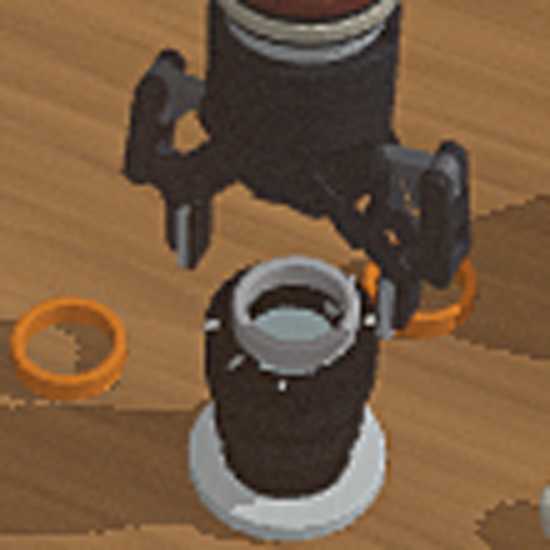

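```bash
python3 - <<'E'
from h import *
for z in (.126,.113): print(z,proj('scene',[[.545,.0514,z],[.545,.0514+.043,z],[.545,.0514-.043,z],[.54,.051,.114],[.5425,.053,.114]]).round(1).tolist())
E
```

```text
0.126 [[297.5, 187.2], [315.7, 194.0], [279.7, 180.5], [298.2, 189.3], [298.5, 190.4]]
0.113 [[297.3, 191.2], [315.4, 198.0], [279.6, 184.6], [298.2, 189.3], [298.5, 190.4]]
```

send_rows --series '[{"tx": 0.4,"ty": 0,"tz": 0.6,"wx": 0,"wy": 0.011,"wz": 0,"jaw": 0},{"tx": 0,"ty": 0,"tz": 0.3,"wx": 0,"wy": 0,"wz": 0,"jaw": 0}]'

```text
t: 3.0
tool_pos: [0.5407, 0.0513, 0.114]
tool_rot: [0.041, -3.14, 0.002]
contact_force: [0.5, 0.2, -0.6]
opening: 0.0858
```

```bash
python3 - <<'E'
from h import *
to(.541,.0515,.113,91.4)
E
```

```text
t 3.0 pos [0.5407 0.0513 0.114 ] yawY 91.49 tz [-9.0e-04 -1.4e-03 -1.0e+00] F [ 0.45  0.18 -0.6 ] M [ 0.009  0.013 -0.026] op 0.0858 q [-0.04 -0.03  1.91 -0.    1.25 -1.64]
shift cm [-0.03  0.02  0.1 ]
w xy [-0.0013 -0.0009 -0.    ]
wz 0.001
```

send_rows --series '[{"tx": 0,"ty": 0,"tz": 0,"wx": 0,"wy": 0,"wz": 0,"jaw": 0.3},{"tx": 0,"ty": 0,"tz": 0,"wx": 0,"wy": 0,"wz": 0,"jaw": 0.3}]' --squeeze 25

```text
t: 3.25
tool_pos: [0.5406, 0.0512, 0.1138]
tool_rot: [0.04, -3.14, 0.002]
contact_force: [-0.1, 0.7, 0.7]
opening: 0.0597
```

```bash
python3 - <<'E'
from h import *
to(.541,.0515,.113,91.4)
snap('scene','s3.png');crop('s3.png',240,130,350,240,5,'g3.png')
E
```

```text
t 3.25 pos [0.5406 0.0512 0.1138] yawY 91.47 tz [-0.0011 -0.0013 -1.    ] F [-0.09  0.68  0.68] M [0.021 0.021 0.016] op 0.0597 q [-0.04 -0.03  1.92 -0.    1.25 -1.64]
shift cm [-0.04  0.03  0.08]
w xy [-0.0013 -0.0011  0.    ]
wz 0.001
```

View pics/g3.png

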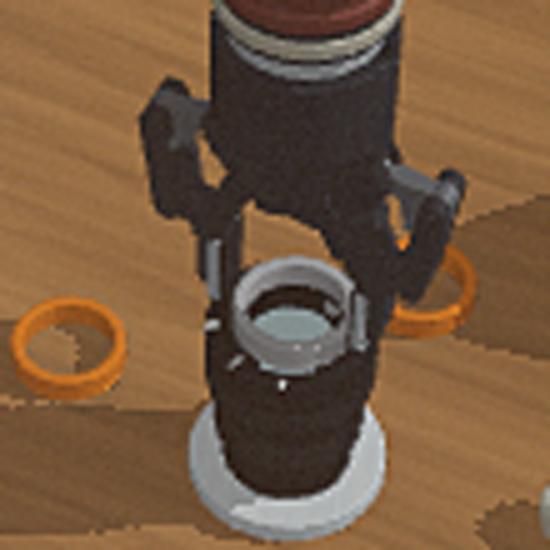

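send_rows --series '[{"tx": 0,"ty": 0.15,"tz": 0,"wx": 0,"wy": 0,"wz": 0,"jaw": 0.3},{"tx": 0,"ty": 0,"tz": 0,"wx": 0,"wy": 0,"wz": 0,"jaw": 0.6},{"tx": 0,"ty": 0,"tz": 0,"wx": 0,"wy": 0,"wz": 0,"jaw": 0.6},{"tx": 0,"ty": 0,"tz": 0,"wx": 0,"wy": 0,"wz": 0,"jaw": 0.6}]' --squeeze 30

```text
t: 3.8
tool_pos: [0.5411, 0.0528, 0.1148]
tool_rot: [-0.041, 3.141, -0.002]
contact_force: [-0.2, -0.1, 0.9]
opening: 0.0544
```

```bash
python3 - <<'E'
from h import *
to(.541,.0515,.113,91.4)
snap('scene','s4.png');crop('s4.png',240,130,350,240,5,'g4.png')
E
```

```text
t 3.8 pos [0.5411 0.0528 0.1148] yawY 91.48 tz [ 3.0e-04 -1.5e-03 -1.0e+00] F [-0.19 -0.08  0.94] M [-0.082 -0.022 -0.016] op 0.0544 q [-0.04 -0.03  1.91 -0.    1.25 -1.63]
shift cm [ 0.02 -0.13  0.18]
w xy [-0.0015  0.0003 -0.    ]
wz 0.001
```

View pics/g4.png

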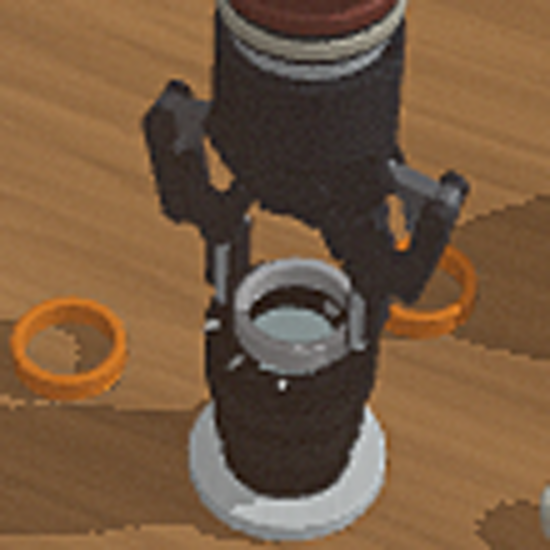

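send_rows --series '[{"tx": 0,"ty": 0,"tz": -1,"wx": 0,"wy": 0,"wz": 0,"jaw": 0.6},{"tx": 0,"ty": 0,"tz": -2,"wx": 0,"wy": 0,"wz": 0,"jaw": 0.6},{"tx": 0,"ty": 0,"tz": -2,"wx": 0,"wy": 0,"wz": 0,"jaw": 0.6},{"tx": 0,"ty": 0,"tz": -2,"wx": 0,"wy": 0,"wz": 0,"jaw": 0.6}]'

```text
t: 4.35
tool_pos: [0.5394, 0.053, 0.1851]
tool_rot: [0.04, -3.136, 0.001]
contact_force: [0.0, 0.3, -1.0]
opening: 0.0542
```

```bash
python3 - <<'E'
from h import *
to(.525,-.334,.2,91.4)
snap('scene','s5.png');crop('s5.png',240,100,350,230,4.5,'g5.png')
E
```

```text
t 4.35 pos [0.5394 0.053  0.1851] yawY 91.47 tz [-0.005 -0.001 -1.   ] F [ 0.03  0.29 -1.01] M [ 0.014 -0.029  0.01 ] op 0.0542 q [-0.04 -0.1   1.86 -0.    1.39 -1.64]
shift cm [  2.44 -38.65  -1.44]
w xy [-0.0009 -0.005  -0.    ]
wz 0.001
```

View pics/g5.png

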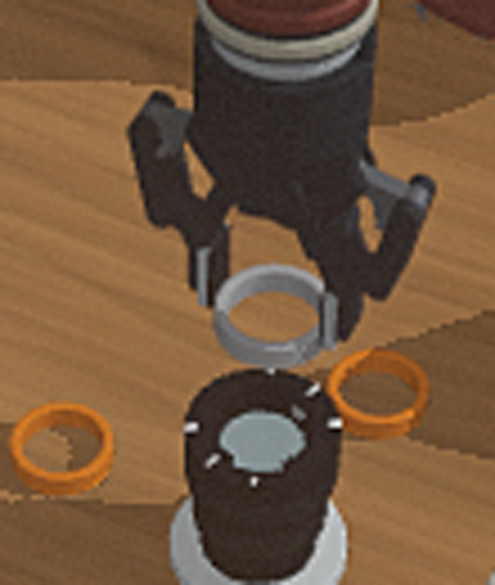

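The ring is held level, and the lens mouth is now open with the ribs visible. Next, carry the ring to the drawer.

send_rows --series '[{"tx": 0.3,"ty": -3,"tz": -2,"wx": 0,"wy": 0,"wz": 0,"jaw": 0.6},{"tx": 0.3,"ty": -5.0,"tz": -1,"wx": 0,"wy": 0,"wz": 0,"jaw": 0.6},{"tx": 0.3,"ty": -5.0,"tz": 0,"wx": 0,"wy": 0,"wz": 0,"jaw": 0.6},{"tx": 0.3,"ty": -5.0,"tz": 0,"wx": 0,"wy": 0,"wz": 0,"jaw": 0.6},{"tx": 0.3,"ty": -5.0,"tz": 0,"wx": 0,"wy": 0,"wz": 0,"jaw": 0.6}]'

```text
t: 5.03
tool_pos: [0.5332, -0.1807, 0.2218]
tool_rot: [-0.052, 3.136, -0.003]
contact_force: [1.1, 0.5, -0.5]
opening: 0.0539
```

```bash
python3 - <<'E'
from h import *
to(.525,-.334,.2,91.4)
E
```

```text
t 5.03 pos [ 0.5332 -0.1807  0.2218] yawY 91.9 tz [ 0.0056 -0.002  -1.    ] F [ 1.15  0.51 -0.52] M [-0.023 -0.041  0.001] op 0.0539 q [-0.46 -0.09  1.78  0.    1.44 -2.06]
shift cm [  1.34 -15.29   2.2 ]
w xy [-0.0021  0.0055 -0.    ]
wz 0.009
```

send_rows --series '[{"tx": 0.4,"ty": -5.0,"tz": 0,"wx": 0,"wy": 0,"wz": 0,"jaw": 0.6},{"tx": 0.4,"ty": -5.0,"tz": 0,"wx": 0,"wy": 0,"wz": 0,"jaw": 0.6},{"tx": 0.3,"ty": -3.5,"tz": 0,"wx": 0,"wy": 0,"wz": 0,"jaw": 0.6},{"tx": 0,"ty": 0,"tz": 0,"wx": 0,"wy": 0,"wz": 0,"jaw": 0.6}]'

```text
t: 5.52
tool_pos: [0.525, -0.3236, 0.2213]
tool_rot: [-0.044, 3.135, -0.003]
contact_force: [-0.6, 0.4, -1.0]
opening: 0.0544
```

```bash
python3 - <<'E'
from h import *
to(.525,-.334,.16,91.4)
snap('scene','s6.png');snap('top','t6.png')
im=[cv2.resize(cv2.imread('pics/t6.png')[100:280,350:490],None,fx=2.8,fy=2.8,interpolation=2),cv2.resize(cv2.imread('pics/s6.png')[40:220,80:230],None,fx=2.8,fy=2.8,interpolation=2)]
cv2.imwrite('pics/g6.png',np.hstack(im))
E
```

```text
t 5.53 pos [ 0.525  -0.3236  0.2213] yawY 91.61 tz [ 0.006  -0.0019 -1.    ] F [-0.63  0.43 -1.04] M [ 0.018  0.025 -0.025] op 0.0544 q [-0.67  0.04  1.66  0.    1.43 -2.27]
shift cm [ 0.06 -1.02  6.13]
w xy [-0.0021  0.0059 -0.    ]
wz 0.004
```

View pics/g6.png

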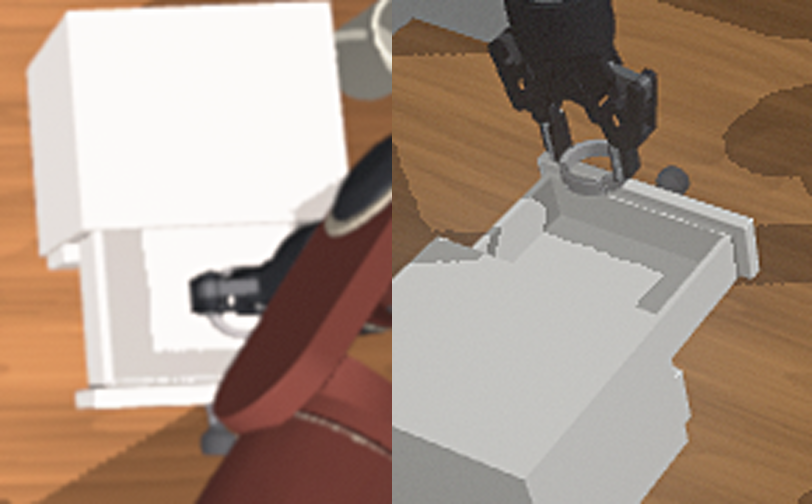

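send_rows --series '[{"tx": -0.3,"ty": -1.0,"tz": 2,"wx": -0.002,"wy": 0.006,"wz": 0,"jaw": 0.6},{"tx": 0,"ty": 0,"tz": 3,"wx": 0,"wy": 0,"wz": 0,"jaw": 0.6},{"tx": 0,"ty": 0,"tz": 3,"wx": 0,"wy": 0,"wz": 0,"jaw": 0.6},{"tx": 0,"ty": 0,"tz": 1.5,"wx": 0,"wy": 0,"wz": 0,"jaw": 0.6}]'

```text
t: 6.12
tool_pos: [0.5304, -0.3285, 0.1214]
tool_rot: [-0.057, 3.141, 0.001]
contact_force: [1.0, -0.1, -1.3]
opening: 0.0543
```

```bash
python3 - <<'E'
from h import *
to(.528,-.334,.105,91.4)
snap('scene','s7.png');snap('top','t7.png')
im=[cv2.resize(cv2.imread('pics/t7.png')[100:280,350:490],None,fx=2.8,fy=2.8,interpolation=2),cv2.resize(cv2.imread('pics/s7.png')[40:220,80:230],None,fx=2.8,fy=2.8,interpolation=2)]
cv2.imwrite('pics/g7.png',np.hstack(im))
E
```

```text
t 6.12 pos [ 0.5304 -0.3285  0.1214] yawY 92.08 tz [ 1.e-04  5.e-04 -1.e+00] F [ 1.05 -0.06 -1.25] M [0.007 0.045 0.03 ] op 0.0543 q [-0.67  0.15  1.72  0.    1.27 -2.28]
shift cm [ 0.26 -0.54  1.64]
w xy [0.0005 0.0001 0.    ]
wz 0.012
```

View pics/g7.png

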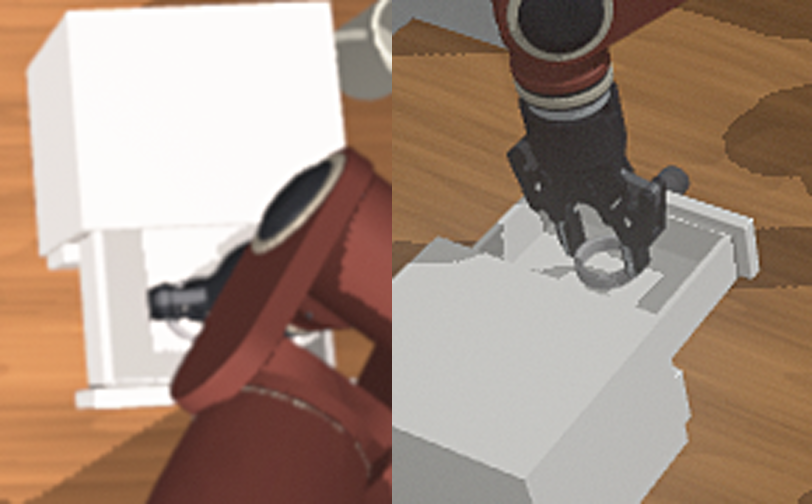

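send_rows --series '[{"tx": 0,"ty": -0.3,"tz": 0.8,"wx": 0,"wy": 0,"wz": 0,"jaw": 0.6},{"tx": 0,"ty": 0,"tz": 0.6,"wx": 0,"wy": 0,"wz": 0,"jaw": 0.6},{"tx": 0,"ty": 0,"tz": 0.3,"wx": 0,"wy": 0,"wz": 0,"jaw": 0.6}]'

```text
t: 6.6
tool_pos: [0.532, -0.3327, 0.1065]
tool_rot: [-0.057, 3.138, -0.004]
contact_force: [0.5, 0.7, -1.4]
opening: 0.0542
```

```bash
python3 - <<'E'
from h import *
to(.528,-.334,.100,91.4)
E
```

```text
t 6.6 pos [ 0.532  -0.3327  0.1065] yawY 92.1 tz [ 0.0034 -0.0022 -1.    ] F [ 0.54  0.69 -1.37] M [ 0.037 -0.022  0.018] op 0.0542 q [-0.68  0.17  1.72  0.    1.25 -2.29]
shift cm [ 0.41 -0.11  0.65]
w xy [-0.0023  0.0033  0.    ]
wz 0.012
```

send_rows --series '[{"tx": 0.2,"ty": 0,"tz": 0.3,"wx": 0,"wy": 0.003,"wz": 0,"jaw": 0.6},{"tx": 0,"ty": 0,"tz": 0.2,"wx": 0,"wy": 0,"wz": 0,"jaw": 0.6},{"tx": 0,"ty": 0,"tz": 0.1,"wx": 0,"wy": 0,"wz": 0,"jaw": 0.6}]'

```text
t: 6.98
tool_pos: [0.5303, -0.3333, 0.1012]
tool_rot: [-0.057, 3.14, -0.005]
contact_force: [-0.5, -0.2, -0.8]
opening: 0.0546
```

```bash
python3 - <<'E'
from h import *
to(.528,-.334,.100,91.4)
E
```

```text
t 6.97 pos [ 0.5303 -0.3333  0.1012] yawY 92.08 tz [ 0.0015 -0.0035 -1.    ] F [-0.52 -0.19 -0.75] M [ 0.058 -0.01   0.041] op 0.0546 q [-0.68  0.18  1.72 -0.    1.24 -2.29]
shift cm [ 0.23 -0.06  0.12]
w xy [-0.0035  0.0014 -0.    ]
wz 0.012
```

send_rows --series '[{"tx": 0,"ty": 0,"tz": 0.15,"wx": 0,"wy": 0,"wz": 0,"jaw": 0.6},{"tx": 0,"ty": 0,"tz": 0.1,"wx": 0,"wy": 0,"wz": 0,"jaw": 0.6}]'

```text
t: 7.22
tool_pos: [0.5308, -0.3334, 0.0997]
tool_rot: [-0.057, 3.139, -0.006]
contact_force: [-0.8, 2.3, 5.7]
opening: 0.0541
```

```bash
python3 - <<'E'
from h import *
to(.528,-.334,.100,91.4)
E
```

```text
t 7.22 pos [ 0.5308 -0.3334  0.0997] yawY 92.08 tz [ 0.0025 -0.0035 -1.    ] F [-0.8   2.27  5.68] M [ 0.404  0.174 -0.006] op 0.0541 q [-0.68  0.18  1.72 -0.    1.23 -2.29]
shift cm [ 0.28 -0.05 -0.03]
w xy [-0.0036  0.0023  0.    ]
wz 0.012
```

Contact with the floor is felt at 5.7 N, at the expected height. Release.

send_rows --series '[{"tx": 0,"ty": 0,"tz": 0,"wx": 0,"wy": 0,"wz": 0,"jaw": 0.3},{"tx": 0,"ty": 0,"tz": 0,"wx": 0,"wy": 0,"wz": 0,"jaw": 0.1},{"tx": 0,"ty": 0,"tz": -0.2,"wx": 0,"wy": 0,"wz": 0,"jaw": 0.1},{"tx": 0,"ty": 0,"tz": -1,"wx": 0,"wy": 0,"wz": 0,"jaw": 0.1},{"tx": 0,"ty": 0,"tz": -2,"wx": 0,"wy": 0,"wz": 0,"jaw": 0.1}]'

```text
t: 7.85
tool_pos: [0.5298, -0.3327, 0.1314]
tool_rot: [0.057, -3.141, 0.003]
contact_force: [0.4, 0.2, -0.8]
opening: 0.0767
```

send_rows --series '[{"tx": 0,"ty": 0,"tz": -4,"wx": 0,"wy": 0,"wz": 0,"jaw": 0},{"tx": 0,"ty": 0,"tz": -4,"wx": 0,"wy": 0,"wz": 0,"jaw": 0},{"tx": 0,"ty": 0,"tz": -3,"wx": 0,"wy": 0,"wz": 0,"jaw": 0},{"tx": 0,"ty": 5,"tz": 0,"wx": 0,"wy": 0,"wz": 0,"jaw": 0}]'

```text
t: 8.35
tool_pos: [0.5294, -0.285, 0.2543]
tool_rot: [-0.051, 3.132, -0.014]
contact_force: [-0.3, 0.4, -0.2]
opening: 0.0855
```

```bash
python3 - <<'E'
from h import *
to(.493,.3605,.22,67)
snap('scene','s8.png');snap('top','t8.png')
im=[cv2.resize(cv2.imread('pics/t8.png')[100:280,350:490],None,fx=2.8,fy=2.8,interpolation=2),cv2.resize(cv2.imread('pics/s8.png')[40:220,80:230],None,fx=2.8,fy=2.8,interpolation=2)]
cv2.imwrite('pics/g8.png',np.hstack(im))
E
```

```text
t 8.35 pos [ 0.5294 -0.285   0.2543] yawY 91.87 tz [ 0.0089 -0.009  -0.9999] F [-0.28  0.39 -0.19] M [ 0.02   0.035 -0.028] op 0.0855 q [-0.62 -0.02  1.66 -0.    1.48 -2.22]
shift cm [ 1.55 64.67  2.82]
w xy [-0.0093  0.0086  0.    ]
wz 0.434
```

View pics/g8.png

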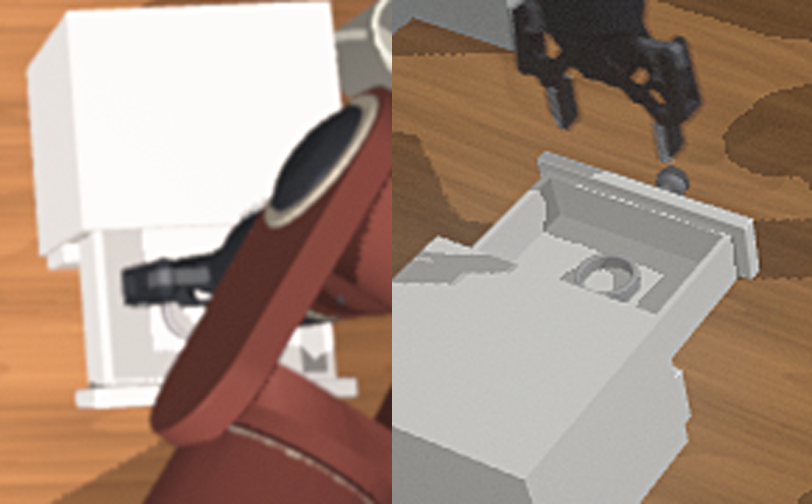

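The ring lies flat on the drawer floor, released, at scene crop (607,280), away from the walls. Now the lid.

send_rows --series '[{"tx": 0.1,"ty": 5.2,"tz": 0,"wx": -0.009,"wy": 0.009,"wz": 0,"jaw": 0},{"tx": 0.1,"ty": 5.5,"tz": 0,"wx": 0,"wy": 0,"wz": 0,"jaw": 0},{"tx": 0.1,"ty": 5.5,"tz": 0,"wx": 0,"wy": 0,"wz": 0,"jaw": 0},{"tx": 0.1,"ty": 5.5,"tz": 0,"wx": 0,"wy": 0,"wz": 0,"jaw": 0},{"tx": 0.1,"ty": 5.5,"tz": 0,"wx": 0,"wy": 0,"wz": 0,"jaw": 0}]'

```text
t: 9.07
tool_pos: [0.5138, -0.0056, 0.2583]
tool_rot: [-0.052, 3.137, -0.0]
contact_force: [1.2, 0.3, -0.6]
opening: 0.0856
```

send_rows --series '[{"tx": 0.2,"ty": 5.5,"tz": 0,"wx": 0,"wy": 0,"wz": 0,"jaw": 0},{"tx": 0.2,"ty": 5.5,"tz": 0,"wx": 0,"wy": 0,"wz": 0,"jaw": 0},{"tx": 0.2,"ty": 5.5,"tz": 0,"wx": 0,"wy": 0,"wz": 0,"jaw": 0},{"tx": 0.2,"ty": 5.5,"tz": 0,"wx": 0,"wy": 0,"wz": 0,"jaw": 0}]'

```text
t: 9.57
tool_pos: [0.4987, 0.2198, 0.2635]
tool_rot: [-0.05, 3.129, -0.001]
contact_force: [0.3, 0.8, -0.1]
opening: 0.0857
```

```bash
python3 - <<'E'
from h import *
to(.493,.3605,.2,67.5)
E
```

```text
t 9.57 pos [0.4987 0.2198 0.2635] yawY 91.83 tz [ 1.220e-02 -4.000e-04 -9.999e-01] F [ 0.28  0.81 -0.14] M [-0.011  0.012 -0.045] op 0.0857 q [ 0.28 -0.16  1.78 -0.    1.51 -1.32]
shift cm [ 0.2  14.08  6.34]
w xy [-0.0008  0.0122  0.    ]
wz 0.425
```

send_rows --series '[{"tx": 0.1,"ty": 4.8,"tz": 0,"wx": 0,"wy": 0.012,"wz": 0,"jaw": 0},{"tx": 0,"ty": 4.8,"tz": 1,"wx": 0,"wy": 0,"wz": 0,"jaw": 0},{"tx": 0,"ty": 3.8,"tz": 1,"wx": 0,"wy": 0,"wz": 0,"jaw": 0},{"tx": 0,"ty": 0,"tz": 1,"wx": 0,"wy": 0,"wz": 0.15,"jaw": 0},{"tx": 0,"ty": 0,"tz": 1,"wx": 0,"wy": 0,"wz": 0.15,"jaw": 0}]'

```text
t: 10.2
tool_pos: [0.4946, 0.3621, 0.2295]
tool_rot: [0.423, 3.104, 0.005]
contact_force: [0.4, 0.4, 0.3]
opening: 0.0856
```

```bash
python3 - <<'E'
from h import *
to(.493,.3605,.15,67.5)
E
```

```text
t 10.2 pos [0.4946 0.3621 0.2295] yawY 74.49 tz [ 0.0091  0.002  -1.    ] F [0.36 0.41 0.28] M [-0.041  0.004 -0.034] op 0.0856 q [ 0.51  0.03  1.66 -0.    1.44 -0.79]
shift cm [ 0.18 -0.23  7.94]
w xy [0.0044 0.0083 0.    ]
wz 0.122
```

send_rows --series '[{"tx": 0.1,"ty": -0.2,"tz": 3,"wx": 0.004,"wy": 0.008,"wz": 0.115,"jaw": 0},{"tx": 0,"ty": 0,"tz": 4,"wx": 0,"wy": 0,"wz": 0,"jaw": 0},{"tx": 0,"ty": 0,"tz": 4,"wx": 0,"wy": 0,"wz": 0,"jaw": 0},{"tx": 0,"ty": 0,"tz": 2,"wx": 0,"wy": 0,"wz": 0,"jaw": 0}]'

```text
t: 10.7
tool_pos: [0.4976, 0.3616, 0.1023]
tool_rot: [0.607, 3.074, 0.009]
contact_force: [0.4, 0.2, 0.6]
opening: 0.0855
```

```bash
python3 - <<'E'
from h import *
to(.493,.3605,.031,67.5)
snap('scene','s9.png');snap('top','t9.png')
im=[cv2.resize(cv2.imread('pics/t9.png')[180:290,90:190],None,fx=4,fy=4,interpolation=2),cv2.resize(cv2.imread('pics/s9.png')[180:290,385:485],None,fx=4,fy=4,interpolation=2)]
cv2.imwrite('pics/g9.png',np.hstack(im))
E
```

```text
t 10.7 pos [0.4976 0.3616 0.1023] yawY 67.65 tz [ 0.0089  0.0044 -1.    ] F [0.36 0.2  0.6 ] M [ 0.021  0.007 -0.016] op 0.0855 q [ 0.51  0.15  1.76 -0.    1.23 -0.67]
shift cm [ 0.43 -0.33  7.12]
w xy [0.0074 0.0065 0.    ]
wz 0.003
```

View pics/g9.png

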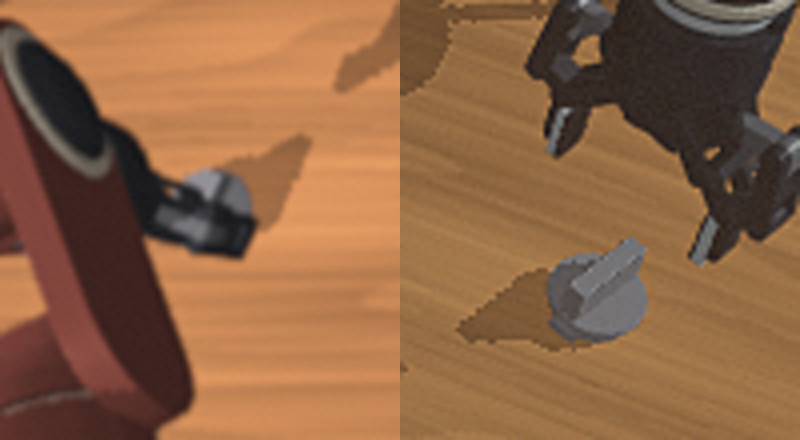

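send_rows --series '[{"tx": 0.4,"ty": -0.3,"tz": 2,"wx": 0.007,"wy": 0.007,"wz": 0,"jaw": 0},{"tx": 0,"ty": 0,"tz": 2,"wx": 0,"wy": 0,"wz": 0,"jaw": 0},{"tx": 0,"ty": 0,"tz": 1.5,"wx": 0,"wy": 0,"wz": 0,"jaw": 0},{"tx": 0,"ty": 0,"tz": 0.5,"wx": 0,"wy": 0,"wz": 0,"jaw": 0}]'

```text
t: 11.3
tool_pos: [0.4949, 0.3616, 0.0426]
tool_rot: [0.608, 3.079, 0.006]
contact_force: [0.4, 0.1, 1.0]
opening: 0.0853
```

```bash
python3 - <<'E'
from h import *
to(.493,.3605,.031,67.5)
snap('scene','s10.png')
crop('s10.png',385,190,485,290,5,'g10.png')
E
```

```text
t 11.3 pos [0.4949 0.3616 0.0426] yawY 67.65 tz [ 0.0039  0.0029 -1.    ] F [0.38 0.09 0.99] M [-0.061  0.002  0.066] op 0.0853 q [ 0.51  0.22  1.78  0.    1.13 -0.67]
shift cm [ 0.14 -0.18  1.16]
w xy [0.0041 0.0025 0.    ]
wz 0.003
```

View pics/g10.png

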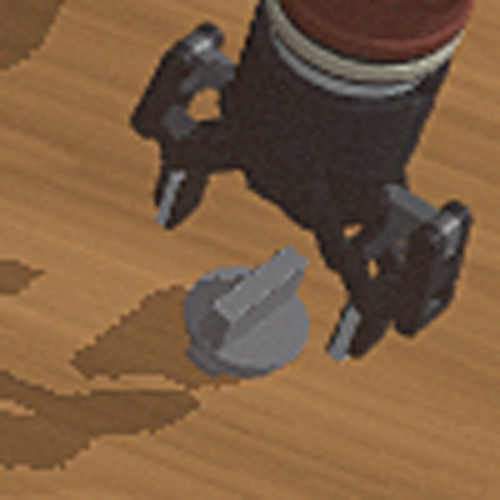

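send_rows --series '[{"tx": 0.1,"ty": -0.1,"tz": 0.6,"wx": 0.004,"wy": 0.003,"wz": 0,"jaw": 0},{"tx": 0,"ty": 0,"tz": 0.4,"wx": 0,"wy": 0,"wz": 0,"jaw": 0.3},{"tx": 0,"ty": 0,"tz": 0.1,"wx": 0,"wy": 0,"wz": 0,"jaw": 0.6},{"tx": 0,"ty": 0,"tz": 0,"wx": 0,"wy": 0,"wz": 0,"jaw": 0.7},{"tx": 0,"ty": 0,"tz": 0,"wx": 0,"wy": 0,"wz": 0,"jaw": 0.7}]'

```text
t: 11.98
tool_pos: [0.4946, 0.3617, 0.0323]
tool_rot: [0.608, 3.081, 0.003]
contact_force: [0.2, -0.5, 0.3]
opening: 0.0257
```

```bash
python3 - <<'E'
from h import *
to(.493,.3605,.031,67.5)
snap('scene','s11.png')
crop('s11.png',385,190,485,290,5,'g11.png')
E
```

```text
t 11.97 pos [0.4946 0.3617 0.0323] yawY 67.66 tz [ 0.0017  0.0015 -1.    ] F [ 0.2  -0.46  0.34] M [ 0.03  -0.032 -0.025] op 0.0257 q [ 0.51  0.24  1.78  0.    1.12 -0.67]
shift cm [ 0.11 -0.17  0.13]
w xy [ 0.002  0.001 -0.   ]
wz 0.003
```

View pics/g11.png

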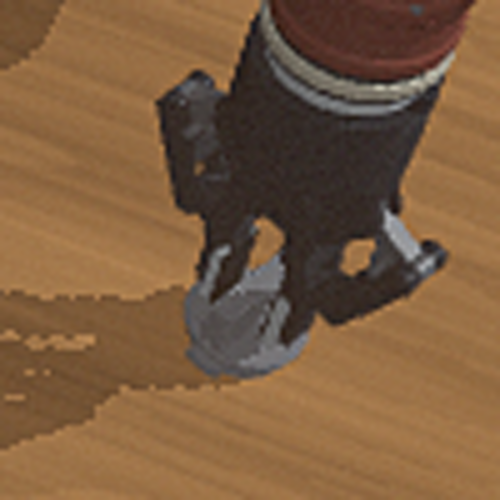

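send_rows --series '[{"tx": 0,"ty": 0,"tz": 0,"wx": 0,"wy": 0,"wz": 0,"jaw": 0.9},{"tx": 0,"ty": 0,"tz": 0,"wx": 0,"wy": 0,"wz": 0,"jaw": 1},{"tx": 0,"ty": 0,"tz": 0,"wx": 0,"wy": 0,"wz": 0,"jaw": 1},{"tx": 0,"ty": 0,"tz": 0,"wx": 0,"wy": 0,"wz": 0,"jaw": 1}]' --squeeze 40

```text
t: 12.52
tool_pos: [0.4947, 0.3618, 0.0326]
tool_rot: [0.608, 3.08, 0.003]
contact_force: [-0.2, 0.2, -0.1]
opening: 0.0115
```

```bash
python3 - <<'E'
from h import *
to(.493,.3605,.031,67.5)
snap('scene','s12.png')
crop('s12.png',385,190,485,290,5,'g12.png')
E
```

```text
t 12.53 pos [0.4947 0.3618 0.0326] yawY 67.66 tz [ 0.002   0.0017 -1.    ] F [-0.24  0.19 -0.07] M [ 0.022 -0.008  0.011] op 0.0115 q [ 0.51  0.24  1.78  0.    1.12 -0.67]
shift cm [ 0.11 -0.18  0.16]
w xy [0.0023 0.0012 0.    ]
wz 0.003
```

View pics/g12.png

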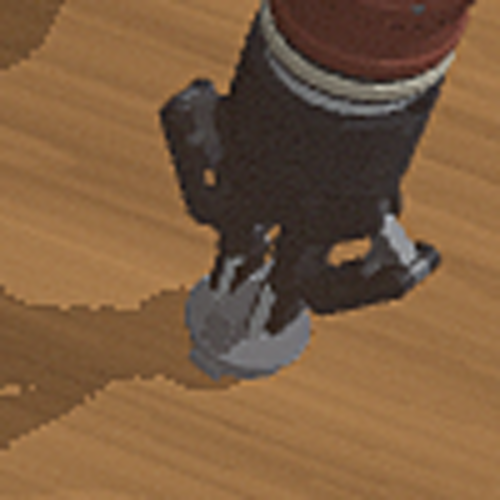

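send_rows --series '[{"tx": 0,"ty": 0,"tz": -1,"wx": 0,"wy": 0,"wz": 0,"jaw": 1},{"tx": 0,"ty": 0,"tz": -4,"wx": 0,"wy": 0,"wz": 0,"jaw": 1},{"tx": 0,"ty": 0,"tz": -5,"wx": 0,"wy": 0,"wz": 0,"jaw": 1},{"tx": 0,"ty": 0,"tz": -5,"wx": 0,"wy": 0,"wz": 0,"jaw": 1},{"tx": 0,"ty": 0,"tz": -4,"wx": 0,"wy": 0,"wz": 0,"jaw": 1}]' --squeeze 80

```text
t: 13.2
tool_pos: [0.4919, 0.36, 0.2251]
tool_rot: [-0.608, -3.077, 0.006]
contact_force: [0.0, 1.0, -0.6]
opening: 0.0104
```

send_rows --series '[{"tx": 0,"ty": 0,"tz": 0,"wx": 0,"wy": 0,"wz": -0.18,"jaw": 1},{"tx": 0,"ty": 0,"tz": 0,"wx": 0,"wy": 0,"wz": -0.18,"jaw": 1},{"tx": 0,"ty": 0,"tz": 0,"wx": 0,"wy": 0,"wz": -0.18,"jaw": 1},{"tx": 0,"ty": 0,"tz": 0,"wx": 0,"wy": 0,"wz": -0.16,"jaw": 1},{"tx": 0,"ty": 0,"tz": 0,"wx": 0,"wy": 0,"wz": 0,"jaw": 1}]'

```text
t: 13.82
tool_pos: [0.4942, 0.3613, 0.236]
tool_rot: [-0.517, 3.091, 0.005]
contact_force: [-0.7, -0.2, -0.5]
opening: 0.0101
```

```bash
python3 - <<'E'
from h import *
to(.541,.052,.19,109)
E
```

```text
t 13.82 pos [0.4942 0.3613 0.236 ] yawY 108.97 tz [ 0.0066  0.0041 -1.    ] F [-0.72 -0.16 -0.46] M [-0.066 -0.057  0.032] op 0.0101 q [ 0.51  0.02  1.66  0.    1.46 -1.39]
shift cm [  5.66 -30.78   4.5 ]
w xy [0.0018 0.0076 0.    ]
wz -0.0
```

send_rows --series '[{"tx": 0.9,"ty": -5,"tz": 0,"wx": 0.002,"wy": 0.007,"wz": 0,"jaw": 1},{"tx": 0.9,"ty": -5,"tz": 0,"wx": 0,"wy": 0,"wz": 0,"jaw": 1},{"tx": 0.9,"ty": -5,"tz": 0,"wx": 0,"wy": 0,"wz": 0,"jaw": 1},{"tx": 0.9,"ty": -5,"tz": 0,"wx": 0,"wy": 0,"wz": 0,"jaw": 1},{"tx": 0.9,"ty": -5,"tz": 0,"wx": 0,"wy": 0,"wz": 0,"jaw": 1}]'

```text
t: 14.45
tool_pos: [0.532, 0.1063, 0.2377]
tool_rot: [-0.505, 3.097, 0.0]
contact_force: [0.6, 0.2, -0.9]
opening: 0.0102
```

send_rows --series '[{"tx": 0.5,"ty": -3,"tz": 0,"wx": 0,"wy": 0,"wz": 0,"jaw": 1},{"tx": 0,"ty": 0,"tz": 1,"wx": 0,"wy": 0,"wz": 0,"jaw": 1}]'

```text
t: 14.7
tool_pos: [0.5377, 0.0723, 0.2292]
tool_rot: [-0.488, 3.097, -0.001]
contact_force: [0.8, -0.1, -0.5]
opening: 0.0101
```

```bash
python3 - <<'E'
from h import *
to(.541,.052,.17,109)
E
```

```text
t 14.7 pos [0.5377 0.0723 0.2292] yawY 107.91 tz [ 6.5e-03  4.0e-04 -1.0e+00] F [ 0.84 -0.06 -0.49] M [0.051 0.049 0.018] op 0.0101 q [-0.   -0.14  1.82  0.    1.45 -1.89]
shift cm [ 0.35 -2.03  5.92]
w xy [-0.0016  0.0063 -0.    ]
wz -0.019
```

send_rows --series '[{"tx": 0.3,"ty": -2,"tz": 2,"wx": 0,"wy": 0.006,"wz": -0.019,"jaw": 1},{"tx": 0,"ty": 0,"tz": 2,"wx": 0,"wy": 0,"wz": 0,"jaw": 1},{"tx": 0,"ty": 0,"tz": 1.5,"wx": 0,"wy": 0,"wz": 0,"jaw": 1},{"tx": 0,"ty": 0,"tz": 0,"wx": 0,"wy": 0,"wz": 0,"jaw": 1}]'

```text
t: 15.2
tool_pos: [0.5394, 0.0556, 0.1698]
tool_rot: [0.515, -3.097, -0.002]
contact_force: [0.5, 0.0, -0.9]
opening: 0.0104
```

```bash
python3 - <<'E'
from ov import *
to(.541,.052,.15,109)
snap('scene','s13.png');snap('top','t13.png')
o=ctrl.get_obs();p=o['tool_pos']
L=lens(.541,.052,19)+lid(p[0],p[1],np.radians(18.5),p[2]-.0326)
pane([over('top','t13.png',(220,150,300,240),5,[]),over('scene','s13.png',(260,130,340,240),5,L)],'g13.png')
pane([over('scene','s13.png',(250,130,350,240),5,[])],'g13b.png')
E
```

```text
t 15.2 pos [0.5394 0.0556 0.1698] yawY 108.87 tz [-0.0027  0.001  -1.    ] F [ 0.47  0.05 -0.87] M [ 0.024  0.009 -0.009] op 0.0104 q [-0.04 -0.09  1.87  0.    1.36 -1.94]
shift cm [-0.04 -0.39  1.98]
w xy [ 0.0018 -0.0023  0.    ]
wz -0.002
```

View pics/g13.png

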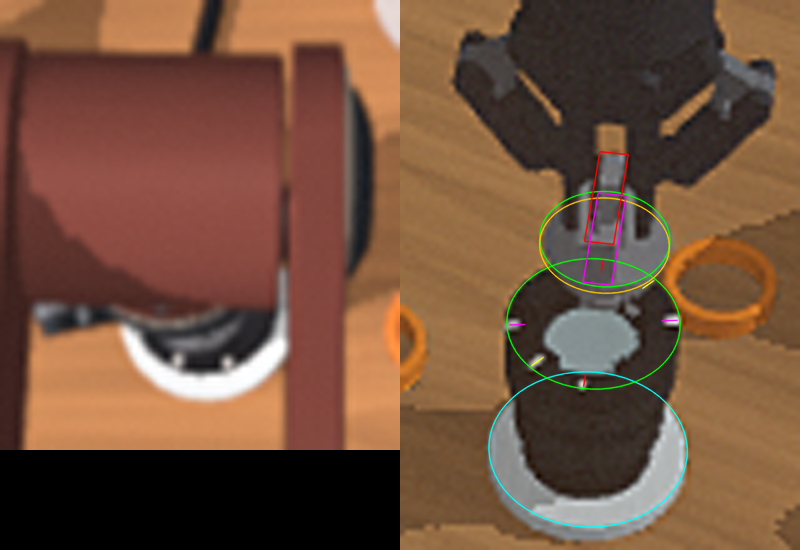

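View pics/g13b.png

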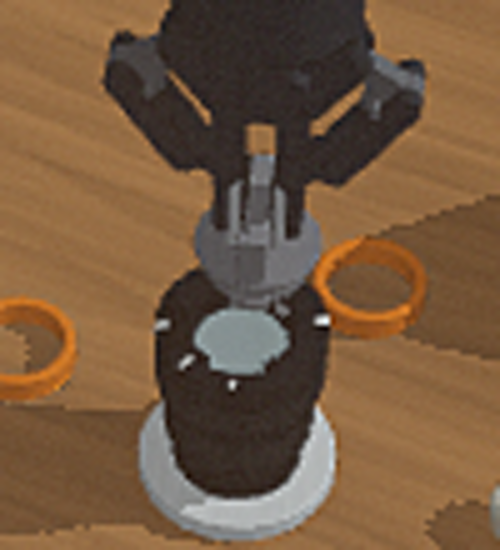

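```bash
python3 - <<'E'
from h import *
from scipy import ndimage as nd
for fn,box in (('s5.png',(278,178,322,215)),('s13.png',(278,178,322,212))):
    im=cv2.imread('pics/'+fn).astype(float);x0,y0,x1,y1=box
    s=im[y0:y1,x0:x1]
    hsv=cv2.cvtColor(s.astype(np.uint8),cv2.COLOR_BGR2HSV)
    m=(hsv[...,2]>130)&(hsv[...,1]<60)
    l,n=nd.label(m,np.ones((3,3)))
    for k in range(1,n+1):
        ys,xs=np.where(l==k);w=s.mean(2)[ys,xs]-90
        u,v=(xs*w).sum()/w.sum()+x0,(ys*w).sum()/w.sum()+y0
        print(fn,len(xs),round(u,2),round(v,2),ray('scene',u,v,.1).round(4))
pane=cv2.resize(cv2.imread('pics/s5.png')[175:215,275:325],None,fx=14,fy=14,interpolation=cv2.INTER_CUBIC);cv2.imwrite('pics/c5.png',pane)
E
```

```text
s5.png 1 309.0 179.0 [0.4896 0.0543 0.1   ]
s5.png 1 304.0 181.0 [0.5002 0.0469 0.1   ]
s5.png 1 300.0 182.0 [0.507  0.0402 0.1   ]
s5.png 5 309.32 186.05 [0.5086 0.0639 0.1   ]
s5.png 168 297.38 197.43 [0.5507 0.0547 0.1   ]
s5.png 6 314.14 193.62 [0.5241 0.0827 0.1   ]
s5.png 6 282.04 194.43 [0.5581 0.0209 0.1   ]
s5.png 5 286.79 201.81 [0.5724 0.0396 0.1   ]
s5.png 2 296.0 206.44 [0.5752 0.0631 0.1   ]
s5.png 8 280.7 213.14 [0.6067 0.0421 0.1   ]
s5.png 7 313.48 212.98 [0.5747 0.1042 0.1   ]
s13.png 1 313.0 181.0 [0.4911 0.0648 0.1   ]
s13.png 169 297.37 197.44 [0.5507 0.0547 0.1   ]
s13.png 6 314.14 193.61 [0.5241 0.0827 0.1   ]
s13.png 5 281.86 194.37 [0.5581 0.0205 0.1   ]
s13.png 5 286.79 201.81 [0.5724 0.0396 0.1   ]
s13.png 2 296.0 206.45 [0.5752 0.0631 0.1   ]
s13.png 1 281.0 211.0 [0.6011 0.04   0.1   ]
s13.png 1 313.0 211.0 [0.5702 0.101  0.1   ]
```

View pics/c5.png

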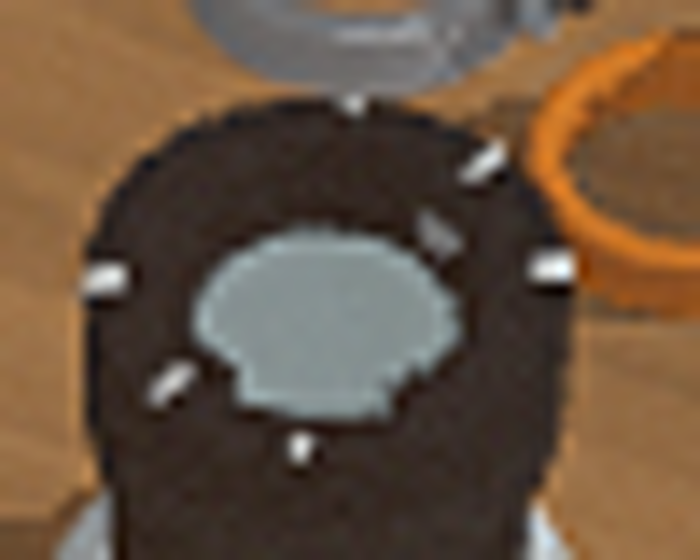

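```bash
python3 - <<'E'
from ov import *
p=ctrl.get_obs()['tool_pos'];z=p[2]-.0326
def L(x,y):
    a=np.radians(18.9)
    return [(circ(x,y,z+.016,.0275),(0,255,0)),(circ(x,y,z+.012,.0275),(0,200,255)),(circ(x,y,z,.0225),(255,255,0)),(rect(x,y,z+.041,.052,.012,a),(0,0,255))]
pane([over('scene','s13.png',(278,155,320,200),9,L(p[0],p[1])),over('scene','s13.png',(278,155,320,200),9,L(p[0]+.0,p[1]+.0)[:0])],'g14.png')
E
```

```text
(no output)
```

View pics/g14.png

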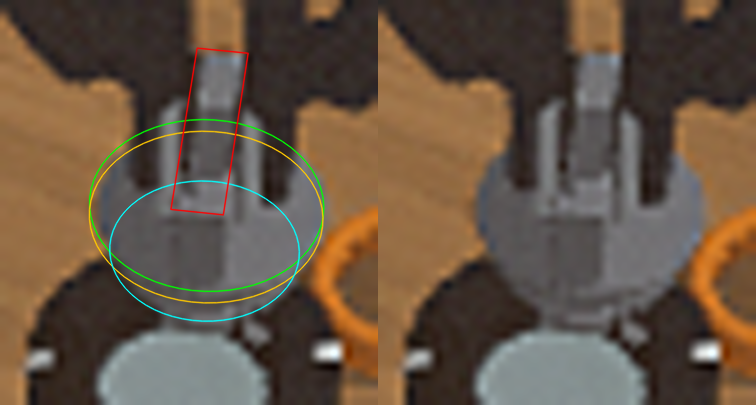

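send_rows --series '[{"tx": -0.1,"ty": -0.4,"tz": 1.5,"wx": 0.002,"wy": -0.002,"wz": 0,"jaw": 1},{"tx": 0,"ty": 0,"tz": 1.2,"wx": 0,"wy": 0,"wz": 0,"jaw": 1},{"tx": 0,"ty": 0,"tz": 0.3,"wx": 0,"wy": 0,"wz": 0,"jaw": 1}]'

```text
t: 15.68
tool_pos: [0.5441, 0.0521, 0.1416]
tool_rot: [-0.515, 3.093, -0.003]
contact_force: [0.3, 0.2, 0.1]
opening: 0.01
```

```bash
python3 - <<'E'
from ov import *
to(.54,.0515,.136,109)
E
```

```text
t 15.68 pos [0.5441 0.0521 0.1416] yawY 108.9 tz [ 6.6e-03 -7.0e-04 -1.0e+00] F [0.32 0.15 0.06] M [ 0.015  0.029 -0.015] op 0.01 q [-0.04 -0.05  1.89 -0.    1.3  -1.94]
shift cm [0.41 0.08 0.56]
w xy [-0.0028  0.0061  0.    ]
wz -0.002
```

send_rows --series '[{"tx": 0.4,"ty": 0.1,"tz": 0.2,"wx": -0.003,"wy": 0.006,"wz": -0.002,"jaw": 1},{"tx": 0,"ty": 0,"tz": 0,"wx": 0,"wy": 0,"wz": 0,"jaw": 1}]'

```text
t: 15.92
tool_pos: [0.5396, 0.0517, 0.1391]
tool_rot: [0.519, -3.097, -0.001]
contact_force: [-0.2, 0.1, -0.8]
opening: 0.01
```

```bash
python3 - <<'E'
from ov import *
to(.54,.0515,.134,109)
snap('scene','s15.png')
p=ctrl.get_obs()['tool_pos'];z=p[2]-.0326
im=over('scene','s15.png',(270,160,330,225),8,[]);im2=over('scene','s15.png',(278,165,320,210),9,lid(p[0]+.001,p[1],np.radians(18.9),z)[:3]+lens(.541,.0518,18.9)[1:])
pane([im2,over('scene','s15.png',(278,165,320,210),9,[])],'g15.png')
E
```

```text
t 15.93 pos [0.5396 0.0517 0.1391] yawY 109.02 tz [-1.1e-03  3.0e-04 -1.0e+00] F [-0.17  0.11 -0.76] M [ 0.003 -0.006  0.018] op 0.01 q [-0.04 -0.06  1.9   0.    1.3  -1.94]
shift cm [-0.04 -0.03  0.51]
w xy [ 0.0007 -0.0009 -0.    ]
wz 0.0
```

View pics/g15.png

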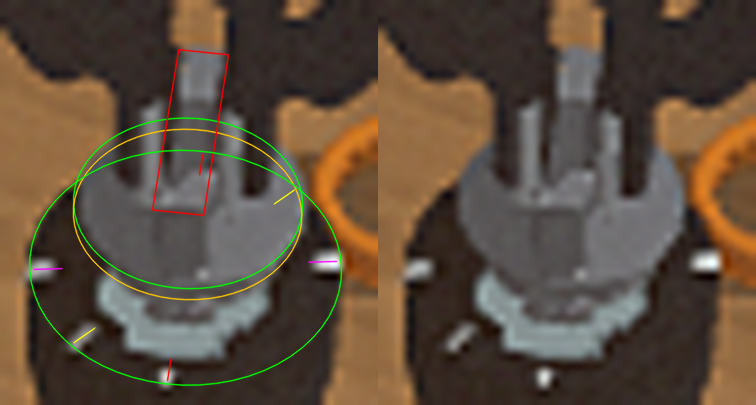

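```bash
cat > tilt.py <<'E'
from ov import *
def lid3(x,y,yaw,z,roll):
    # roll about lid x axis, pivot at height .032 (grasp)
    c0=lid(0,0,0,0); t=np.radians(np.linspace(-18,18,9))
    lugs=[]
    for h in(0,np.pi):
        for zz in(0,.005): lugs.append((np.c_[.027*np.cos(t+h),.027*np.sin(t+h),np.full(9,zz)],(255,255,255)))
    c0+= [(circ(0,0,0,.0225),(255,255,0))]+lugs
    Rm=(Rn.from_euler('z',yaw)*Rn.from_euler('x',roll)).as_matrix();piv=np.array([0,0,.034])
    return [((X-piv)@Rm.T+piv+[x,y,z],c) for X,c in c0]
E
python3 - <<'E'
from tilt import *
p=np.array([.5396,.0517,.1391]);z=p[2]-.0326
out=[]
for r in(0,.06): out.append(over('scene','s15.png',(278,165,320,210),9,lid3(p[0]+.001,p[1],np.radians(19),z,r)))
pane(out,'g16.png')
E
```

```text
(no output)
```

View pics/g16.png

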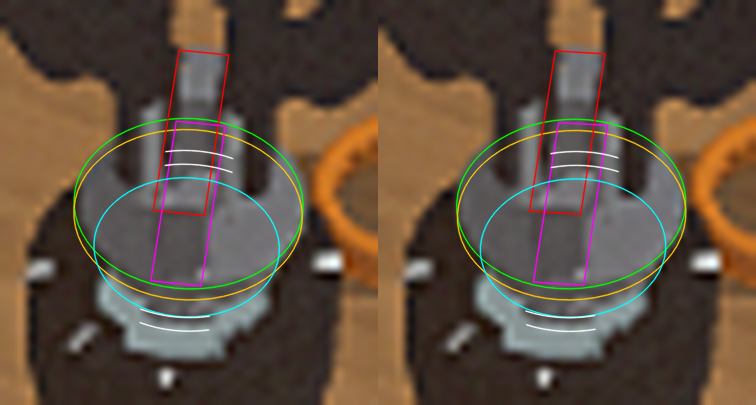

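```bash
python3 - <<'E'
from tilt import *
p=np.array([.5396,.0517,.1391]);z=p[2]-.0326
b=(284,175,314,205)
pane([over('scene','s15.png',b,13,[]),over('scene','s15.png',b,13,lid3(p[0]+.0005,p[1]+.001,np.radians(19),z,.06))],'g17.png')
E
```

```text
(no output)
```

View pics/g17.png

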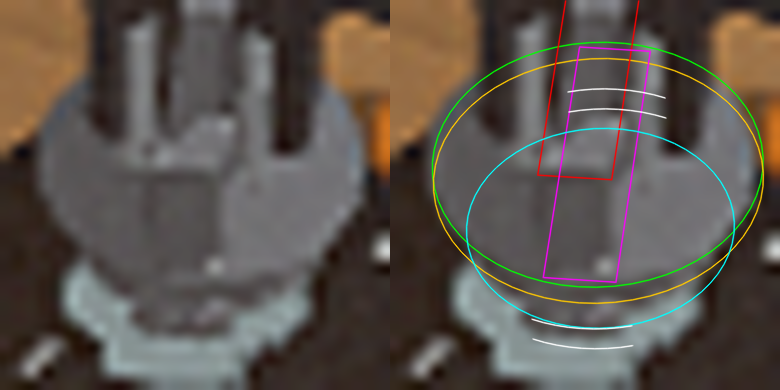

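send_rows --series '[{"tx": 0,"ty": 0,"tz": 0.3,"wx": 0,"wy": 0,"wz": 0,"jaw": 1},{"tx": 0,"ty": 0,"tz": 0.2,"wx": 0,"wy": 0,"wz": 0,"jaw": 1}]'

```text
t: 16.23
tool_pos: [0.5404, 0.0516, 0.135]
tool_rot: [-0.519, 3.097, 0.0]
contact_force: [0.5, 1.1, -0.5]
opening: 0.0098
```

```bash
python3 - <<'E'
from ov import *
to(.5403,.0515,.1206,109)
E
```

```text
t 16.23 pos [0.5404 0.0516 0.135 ] yawY 109.01 tz [ 1.2e-03  2.0e-04 -1.0e+00] F [ 0.49  1.14 -0.54] M [-0.005  0.023  0.054] op 0.0098 q [-0.04 -0.05  1.9   0.    1.29 -1.94]
shift cm [ 0.01 -0.01  1.44]
w xy [-0.0002  0.0012 -0.    ]
wz 0.0
```

send_rows --series '[{"tx": 0.03,"ty": 0,"tz": 0.2,"wx": 0,"wy": 0.001,"wz": 0,"jaw": 1},{"tx": 0.02,"ty": 0,"tz": 0.2,"wx": 0,"wy": 0,"wz": 0,"jaw": 1}]'

```text
t: 16.48
tool_pos: [0.5405, 0.0515, 0.1322]
tool_rot: [-0.519, 3.097, -0.0]
contact_force: [-3.2, 0.5, 9.3]
opening: 0.0103
```

```bash
python3 - <<'E'
from ov import *
to(.5403,.0515,.1206,109)
E
```

```text
t 16.48 pos [0.5405 0.0515 0.1322] yawY 109.01 tz [ 1.2e-03 -1.0e-04 -1.0e+00] F [-3.15  0.45  9.28] M [0.097 0.757 0.006] op 0.0103 q [-0.04 -0.05  1.9  -0.    1.28 -1.94]
shift cm [0.02 0.   1.16]
w xy [-0.0004  0.0011 -0.    ]
wz 0.0
```

send_rows --series '[{"tx": -0.1,"ty": 0,"tz": -0.1,"wx": 0,"wy": 0,"wz": 0,"jaw": 1},{"tx": 0,"ty": 0,"tz": 0.1,"wx": 0,"wy": 0,"wz": 0,"jaw": 1},{"tx": 0,"ty": 0,"tz": 0.15,"wx": 0,"wy": 0,"wz": 0,"jaw": 1}]'

```text
t: 16.85
tool_pos: [0.5416, 0.0519, 0.1306]
tool_rot: [-0.519, 3.097, -0.001]
contact_force: [-0.1, 0.4, -0.7]
opening: 0.0106
```

```bash
python3 - <<'E'
from ov import *
to(.5403,.0515,.1206,109)
E
```

```text
t 16.85 pos [0.5416 0.0519 0.1306] yawY 109.01 tz [ 1.8e-03 -1.0e-04 -1.0e+00] F [-0.06  0.43 -0.65] M [-0.009  0.008  0.021] op 0.0106 q [-0.04 -0.04  1.9   0.    1.28 -1.94]
shift cm [0.14 0.01 1.  ]
w xy [-0.0006  0.0016 -0.    ]
wz 0.0
```

send_rows --series '[{"tx": 0.02,"ty": 0,"tz": 0.2,"wx": 0,"wy": 0.001,"wz": 0,"jaw": 1},{"tx": 0.02,"ty": 0,"tz": 0.2,"wx": 0,"wy": 0,"wz": 0,"jaw": 1},{"tx": 0.02,"ty": 0,"tz": 0.2,"wx": 0,"wy": 0,"wz": 0,"jaw": 1}]'

```text
t: 17.23
tool_pos: [0.5415, 0.0515, 0.1243]
tool_rot: [-0.518, 3.097, -0.002]
contact_force: [0.4, -0.9, 0.0]
opening: 0.0101
```

```bash
python3 - <<'E'
from ov import *
to(.5416,.0518,.1206,109)
E
```

```text
t 17.23 pos [0.5415 0.0515 0.1243] yawY 109.01 tz [ 2.1e-03 -7.0e-04 -1.0e+00] F [ 0.44 -0.88  0.01] M [-0.076 -0.203 -0.024] op 0.0101 q [-0.04 -0.04  1.91 -0.    1.27 -1.94]
shift cm [-0.02  0.03  0.37]
w xy [-0.0013  0.0018 -0.    ]
wz 0.0
```

Going in freely. Continue until the disc seats.

send_rows --series '[{"tx": 0,"ty": 0.02,"tz": 0.15,"wx": -0.001,"wy": 0.002,"wz": 0,"jaw": 1},{"tx": 0.01,"ty": 0,"tz": 0.15,"wx": 0,"wy": 0,"wz": 0,"jaw": 1},{"tx": 0,"ty": 0,"tz": 0.1,"wx": 0,"wy": 0,"wz": 0,"jaw": 1}]'

```text
t: 17.6
tool_pos: [0.5417, 0.0515, 0.1207]
tool_rot: [-0.519, 3.098, -0.001]
contact_force: [-1.7, -1.5, 6.1]
opening: 0.0098
```

```bash
python3 - <<'E'
from ov import *
to(.5416,.0518,.1206,109)
E
```

```text
t 17.6 pos [0.5417 0.0515 0.1207] yawY 109.01 tz [ 3.e-04 -7.e-04 -1.e+00] F [-1.73 -1.53  6.13] M [-0.02   0.292 -0.036] op 0.0098 q [-0.04 -0.03  1.91 -0.    1.26 -1.94]
shift cm [-0.    0.03  0.01]
w xy [-0.0007  0.0001  0.    ]
wz 0.0
```

send_rows --series '[{"tx": 0,"ty": 0,"tz": 0.05,"wx": 0,"wy": 0,"wz": 0,"jaw": 1},{"tx": 0,"ty": 0,"tz": 0.02,"wx": 0,"wy": 0,"wz": 0,"jaw": 1}]'

```text
t: 17.85
tool_pos: [0.5417, 0.0515, 0.1207]
tool_rot: [-0.519, 3.098, -0.001]
contact_force: [-0.5, -0.9, 1.7]
opening: 0.0101
```

```bash
python3 - <<'E'
from tilt import *
to(.5416,.0518,.1206,109)
snap('scene','s20.png')
p=ctrl.get_obs()['tool_pos']
b=(272,160,326,215)
pane([over('scene','s20.png',b,7,[]),over('scene','s20.png',b,7,lid(p[0],p[1],np.radians(19),.088)+lens(.541,.0518,19))],'g20.png')
E
```

```text
t 17.85 pos [0.5417 0.0515 0.1207] yawY 109.01 tz [ 1.e-04 -7.e-04 -1.e+00] F [-0.46 -0.93  1.67] M [0.002 0.079 0.05 ] op 0.0101 q [-0.04 -0.03  1.91 -0.    1.26 -1.94]
shift cm [0.   0.03 0.01]
w xy [-0.0007 -0.0001 -0.    ]
wz 0.0
```

View pics/g20.png

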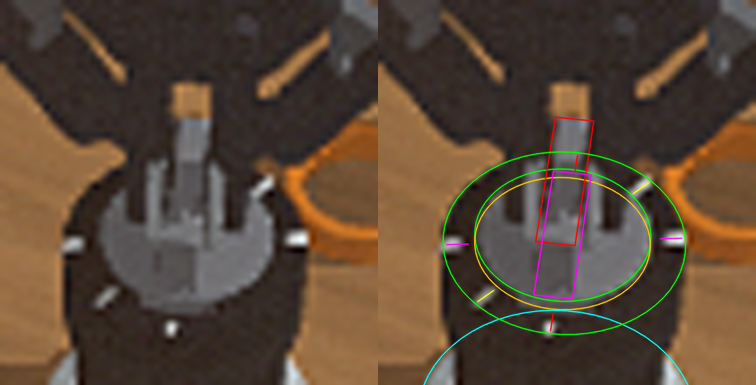

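The lid is seated: TCP height 0.1207 against 0.1206 expected, with the bar at the slot rib. Now turn clockwise in small steps.

send_rows --series '[{"tx": 0,"ty": 0,"tz": 0,"wx": 0,"wy": 0,"wz": 0.08,"jaw": 1},{"tx": 0,"ty": 0,"tz": 0,"wx": 0,"wy": 0,"wz": 0.08,"jaw": 1},{"tx": 0,"ty": 0,"tz": 0,"wx": 0,"wy": 0,"wz": 0.08,"jaw": 1}]'

```text
t: 18.27
tool_pos: [0.5418, 0.0511, 0.1207]
tool_rot: [-0.133, 3.138, -0.003]
contact_force: [-0.8, -0.8, 2.8]
opening: 0.0102
```

```bash
python3 - <<'E'
from tilt import *
to(.5416,.0515,.1206,69)
E
```

```text
t 18.27 pos [0.5418 0.0511 0.1207] yawY 94.86 tz [ 6.0e-04 -1.8e-03 -1.0e+00] F [-0.77 -0.83  2.83] M [-0.06   0.032  0.091] op 0.0102 q [-0.04 -0.03  1.91 -0.    1.26 -1.7 ]
shift cm [0.02 0.04 0.01]
w xy [-0.0018  0.0005 -0.    ]
wz 0.451
```

send_rows --series '[{"tx": 0.01,"ty": 0.03,"tz": 0,"wx": -0.002,"wy": 0,"wz": 0.09,"jaw": 1},{"tx": 0,"ty": 0,"tz": 0,"wx": 0,"wy": 0,"wz": 0.09,"jaw": 1},{"tx": 0,"ty": 0,"tz": 0,"wx": 0,"wy": 0,"wz": 0.09,"jaw": 1}]'

```text
t: 18.65
tool_pos: [0.5419, 0.0508, 0.1207]
tool_rot: [0.302, 3.126, -0.002]
contact_force: [-0.4, -1.0, 3.3]
opening: 0.0106
```

```bash
python3 - <<'E'
from tilt import *
to(.5416,.0515,.1206,69)
snap('scene','s21.png')
b=(272,160,326,215)
pane([over('scene','s21.png',b,7,[]),over('scene','s21.png',b,7,lid(.5412,.0515,np.radians(np.degrees(0)),.088)[:0]+lens(.541,.0518,19))],'g21.png')
E
```

```text
t 18.65 pos [0.5419 0.0508 0.1207] yawY 78.95 tz [ 0.0014 -0.0013 -1.    ] F [-0.35 -1.    3.31] M [-0.104  0.084  0.062] op 0.0106 q [-0.04 -0.03  1.91 -0.    1.26 -1.42]
shift cm [0.04 0.06 0.01]
w xy [-0.0011  0.0016  0.    ]
wz 0.174
```

View pics/g21.png

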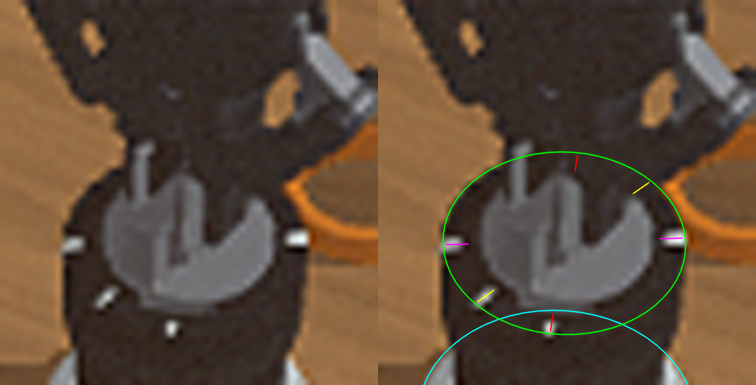

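send_rows --series '[{"tx": 0.02,"ty": 0.05,"tz": 0,"wx": -0.001,"wy": 0.001,"wz": 0.09,"jaw": 1},{"tx": 0,"ty": 0,"tz": 0,"wx": 0,"wy": 0,"wz": 0.08,"jaw": 1},{"tx": 0,"ty": 0,"tz": 0,"wx": 0,"wy": 0,"wz": 0.02,"jaw": 1}]'

```text
t: 19.08
tool_pos: [0.5418, 0.0506, 0.1207]
tool_rot: [0.602, 3.082, -0.003]
contact_force: [-0.8, -0.3, 2.4]
opening: 0.0103
```

```bash
python3 - <<'E'
from tilt import *
to(.5416,.0515,.1206,69)
snap('scene','s22.png')
o=ctrl.get_obs();R=Rn.from_rotvec(o['tool_rot']).as_matrix();a=np.arctan2(R[1,1],R[0,1])-np.pi/2
print(np.degrees(a))
b=(276,165,322,211);p=o['tool_pos']
pane([over('scene','s22.png',b,8,[]),over('scene','s22.png',b,8,lid(p[0],p[1],a,.088)+lens(.541,.0518,19)[1:])],'g22.png')
E
```

```text
t 19.07 pos [0.5418 0.0506 0.1207] yawY 67.91 tz [ 7.0e-04 -2.1e-03 -1.0e+00] F [-0.78 -0.29  2.44] M [-0.005  0.119  0.166] op 0.0103 q [-0.04 -0.03  1.91 -0.    1.26 -1.23]
shift cm [0.06 0.07 0.01]
w xy [-0.0017  0.0015  0.    ]
wz -0.019
-22.110913134995382
```

View pics/g22.png

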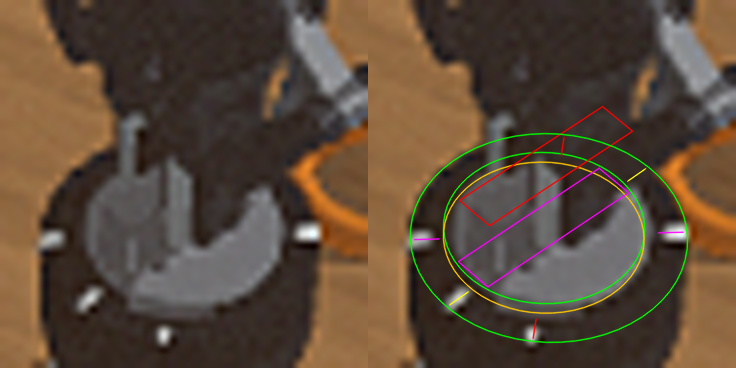

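send_rows --series '[{"tx": 0,"ty": 0.02,"tz": 0,"wx": 0,"wy": 0,"wz": 0,"jaw": 1},{"tx": 0,"ty": 0,"tz": 0,"wx": 0,"wy": 0,"wz": 0,"jaw": 1},{"tx": 0,"ty": 0,"tz": 0,"wx": 0,"wy": 0,"wz": 0,"jaw": 1},{"tx": 0,"ty": 0,"tz": 0,"wx": 0,"wy": 0,"wz": 0,"jaw": 1}]'

```text
t: 19.62
tool_pos: [0.5419, 0.0507, 0.1207]
tool_rot: [0.598, 3.083, -0.004]
contact_force: [-0.0, -1.1, 3.5]
opening: 0.0098
```

```bash
python3 - <<'E'
from tilt import *
to(.5416,.0515,.1206,69)
snap('scene','s23.png');snap('top','t23.png')
o=ctrl.get_obs();p=o['tool_pos'];print(o['dq'].round(4))
ims=[]
for a in(-30,-21,-10):
    ims.append(over('scene','s23.png',(280,160,318,206),6,lid(p[0],p[1],np.radians(a),.088)[2:]))
pane(ims+[over('scene','s23.png',(95,60,145,125),1,[])[:0]] if 0 else ims,'g23.png')
pane([over('scene','s23.png',(95,80,245,220),3,[]),over('top','t23.png',(220,120,330,270),3,[])],'g24.png')
E
```

```text
t 19.62 pos [0.5419 0.0507 0.1207] yawY 68.04 tz [ 7.0e-04 -2.5e-03 -1.0e+00] F [-0.02 -1.08  3.52] M [-0.109  0.07   0.152] op 0.0098 q [-0.04 -0.03  1.91 -0.    1.26 -1.23]
shift cm [0.06 0.06 0.01]
w xy [-0.0021  0.0016  0.    ]
wz -0.017
[ 0.0017 -0.0009 -0.0007 -0.0003 -0.0006  0.0006]
```

View pics/g23.png

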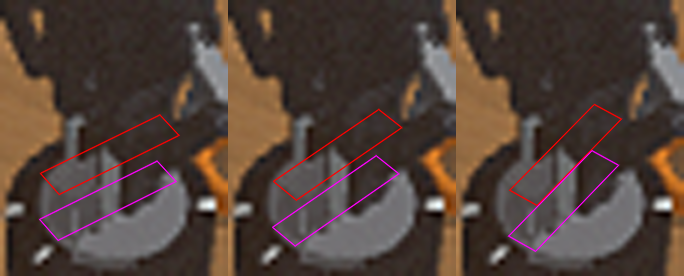

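View pics/g24.png

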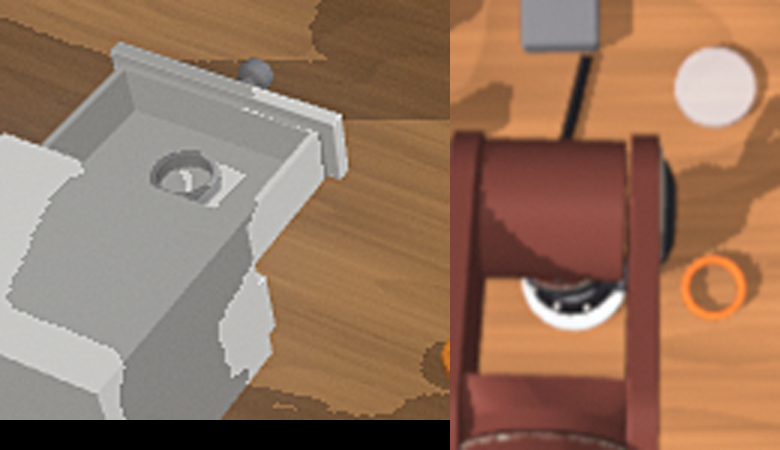

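```bash
python3 - <<'E'
from tilt import *
p=ctrl.get_obs()['tool_pos']
b=(283,175,315,209)
f=lambda a:[lid(p[0],p[1],np.radians(a),.088)[3]] 
pane([over('scene','s23.png',b,8,[]),over('scene','s23.png',b,8,f(-21)),over('scene','s23.png',b,8,f(-9))],'g25.png')
E
```

```text
(no output)
```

View pics/g25.png

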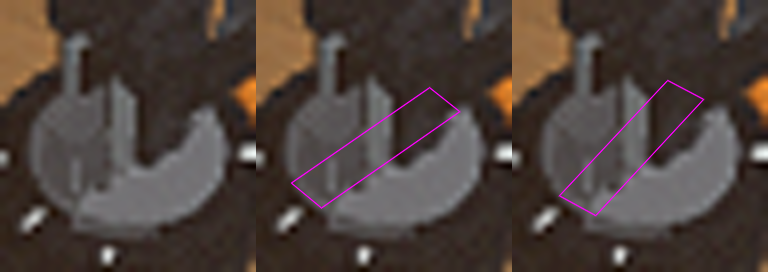

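```bash
python3 - <<'E'
from tilt import *
p=ctrl.get_obs()['tool_pos']
for a in(-30,-21,-15,-9):
    print(a,((proj('scene',rect(p[0],p[1],.129,.052,.012,np.radians(a))[:2])-[283,175]+.5)*8).round().tolist())
b=(284,178,306,206);im=over('scene','s23.png',b,17,[])
im=cv2.convertScaleAbs(im,alpha=2.0,beta=-60);pane([im,cv2.convertScaleAbs(over('scene','s23.png',b,17,[lid(p[0],p[1],np.radians(-21),.088)[2],lid(p[0],p[1],np.radians(-21),.088)[3]]),alpha=2,beta=-60)],'g26.png')
E
```

```text
-30 [[55.0, 139.0], [30.0, 111.0]]
-21 [[67.0, 147.0], [37.0, 122.0]]
-15 [[76.0, 151.0], [42.0, 128.0]]
-9 [[86.0, 155.0], [49.0, 135.0]]
```

View pics/g26.png

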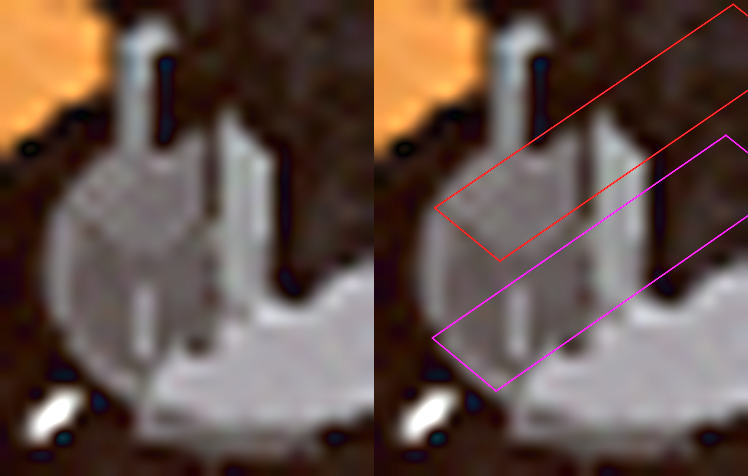

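Picture check: the bar's near end points at the long half rib and its edges match the −21° model. The ring lies flat in the drawer, and the bystanders in view appear unmoved. Hand in.

```bash
python3 - <<'E'
from h import *
print(ctrl.finish_job()); to(.5416,.0515,.1206,69)
E
```

```text
the job is handed in; nothing more can be done
None
the job is handed in; nothing more can be done
```

The ring is in the drawer, and the lid is seated and turned to the half rib with the fingers still gripping it. I handed the job in at about 19.7 s; no verdict was reported.

**Adapter ring:** I lifted the steel ring off the lens and set it on the top drawer's floor, releasing it after feeling about 6 N of contact. The last scene picture shows it lying flat and clear of the walls.

**Fitting the lid:** The first try caught on the rim at 9 N. I shifted it 1 mm and it went fully home, with the tool height reading 0.1207 m against 0.1206 m expected.

**Turn to the half rib:** The lid is about 41° clockwise of the slot rib, still and gripped at 80 N. The tool torque was about 0.15 N m, a little above the 0.12 N m stated for the spring. It stayed about 19° short of where the catch starts to be pressed, though I could not read the catch directly.

**Checks that were weaker or disagreed:**
- **Camera offset:** The two cameras differed by 1–2 mm on where the lens is.
- **Bar angle:** The arm hid the lid from the top camera at the end. The angle rests on the tool's heading and one scene view, good to about ±5°.
- **Bystanders:** I only checked them by eye in the final crops, which show just the brush and the filter case; both looked unmoved. I did not check the loupe, shoe cover or battery.

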